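# Lock the battery hatch of the stall scale with the blade key

### The job

The battery hatch of the cheese stall's scale is closed but not locked. Take the yellow blade key from its holder, gently press the brass stud down with the blade in its slot, turn it clockwise a little over a quarter turn, to its sprung stop, and let it spring up into its catch, flush with the collar, without forcing it. Then stand the key upright in its own holder again, fully home, and leave everything else as it was.

Things in the scene. Friction and masses are not known exactly. Their poses are not given: they have to be found in the camera images.
- blade_key_grip (a point): Centre of the yellow handle of the loose blade key (90 g, same either way round, z up). Handle: upright block 26 mm along x, 14 mm along y (grip across this), 34 mm high. Below it: round shank 12 mm thick, 18 mm long; flange 36 x 18 x 5 mm, its underside 40 mm below this point; flat blade, its end 62 mm below this point. Starts upright in key_holder.
- blade_key: The same key; origin at the centre of the blade's end, z up towards the handle. Blade 24 mm wide along x, 3.5 mm thick along y, 22 mm long.
- key_holder_mouth (a point): Centre of the pocket's mouth in the blade key's dark wooden holder, fixed, 30 mm above the table. Pocket 31 mm along x, 9 mm along y, 26 mm deep. The key stands in it, blade along x (either way round), flange resting on top, handle's centre then 40 mm above this point. Holder 56 x 35 mm on a foot plate 90 x 75 mm.
- stud_seat (a point): Fixed point on the axis of the black collar on the scale's hatch (44 mm inside, 56 mm outside, top 71 mm above the table), level with the stud's top when up (76 mm above the table); x, y, z as the scale's. The brass stud in it (33 mm across, flat top) sits off this axis by up to 3 mm along x and 5 mm along y: find it by feel or sight. Slot right across the head, 5 mm wide, 7 mm deep.
- stud_post (a joint): How far the stud is pressed down, m: 0 up, 0.012 bottom stop; a spring pushes it up (3 N to start it, 9 N at 0.0085, 11.7 N at the bottom). Press it deeper than 0.0085 to turn it; let up after the full turn it rests in its catch at about 0.005. A contact force over 30 N between key and stud damages it (all contacts added: 0.1 N m of turning adds about 9 N).
- stud (a joint): Turn of the stud, rad, clockwise from above; at 0 the slot lies along the scale's x. Unlocked: free play from 0 to about 0.12. Pressed down it turns easily (0.02 N m) to about 1.73, where it meets a sprung stop (0.02 N m, then 0.6 N m per rad), solid at 2.1. Let up anywhere from about 1.62 on, it drops into the catch; short of that it does not.
- scale: White counter scale, fixed, 240 mm (x) by 360 mm (y), origin at the centre of its underside, z up. Steel pan on its +y side (top 77 mm high), battery deck 55 mm high on its -y side. The collar's axis passes through x = -20 mm, y = -120 mm of this frame.
- hex_driver: Bystander: a driver of the same shape with a black handle and thin round tip, loose in a second, equal holder; leave it. Origin at its tip.
- chutney: Bystander: amber jar, 64 mm across, 75 mm high, loose. Origin under its centre.
- flask: Bystander: yellow drinking flask, 66 mm across, 220 mm high, loose. Origin under its centre.
- sample_dish: Bystander: white dish, 90 mm across, 28 mm high, loose. Origin under its centre.
- card_reader: Bystander: black card reader, 75 x 150 x 20 mm, loose. Origin under its centre.
- red_cheese: Bystander: orange cheese block, 100 x 60 x 75 mm, loose on the board. Origin under its centre.
- pale_cheese: Bystander: pale cheese block, 100 x 60 x 75 mm, loose on the board. Origin under its centre.
There are look-alikes about, which are no part of the job. What is shaped like the blade_key but green, turquoise or white is not meant.

How it is judged:
By the outcome, as a careful person would: the job done as asked, in the order asked, and still so for the second after the job is handed in, with the robot touching nothing.
It also fails if it takes over 67 s, if anything falls off the work surface, if the arm or the gripper's body presses on something with over 40 N, if the wrist force passes 120 N, or if a joint passes its speed limit or range.

### The arm

A 6-joint arm with a two-finger parallel gripper is mounted at the origin on the work surface. World frame = base frame: x ahead of the robot, y to its left, z up, the work surface at z = 0. Lengths are in mm, angles in degrees, forces in N, time in s.
With the tool pointing down it reaches from about 300 to 850 mm from the base axis. Payload 4.2 kg.
Tool frame: the origin (TCP) lies midway between the tips of the shut fingers; the grasp point (between the pads) lies 19 mm behind it; y points along the fingers, z is the direction in which the jaws open and shut, and the axes are right-handed (so a half turn about y gives the same grasp; the last joint's range is limited). The gripper opens to 91 mm and grips with 3 to 60 N. Pads are 32 mm wide; open, the fingers measure 118 mm over their backs; the gripper's body (76 mm by 178 mm) begins 60 mm behind the grasp point.
Start: joints at [-65.432, 18.312, 89.639, -0, 72.044, -1.146], TCP at [249.489, -518.072, 213.976] pointing down, gripper open.
Joint ranges: [-177.97, 177.97], [-48.28, 115.42], [12.27, 149.76], [-77.06, 257.06], [2.81, 150.46], [-146.56, 146.56]. Speed limits (degrees/s): [147.25, 147.25, 180, 180, 180, 180].

### API

Orientations are given as [roll, pitch, yaw] about the fixed x, y, z axes, in that order (R = Rz(yaw) Ry(pitch) Rx(roll)).
In Python, from workcell import env gives the robot as it stands.
- The arm moves only by the shell command python3 -m handwheel 'ROWS' [FORCE]. ROWS is JSON, a list of rows, each a list of 3 entries, a list of its own where there are three numbers: the opening, from 0 (shut) to 1 (fully open), then the shift along the tool's x, y, z in mm, then the turn, a rotation vector about the tool's x, y, z in degrees. A call has exactly 10 rows; each row shifts and turns the commanded pose from where the row before left it, along the tool's axes as they then stand; what a row does not reach is not made up. A row lasts 1/12 s, in which the tool goes at most 41.7 mm and 7.16 degrees, less where a joint would pass 70% of its speed; a pose out of reach is approached as far as the arm can. A call is refused whole if a number of a shift passes 41.7 or a number of a turn 7.16, either way. A call with a gripper value outside its range is refused whole. The fingers move at their own pace and stop on an object; FORCE is the grip in N (left out, the last holds). Time passes only in rows, so rows that do not move let the fingers close, or fill a call up. It gives the time, the measured TCP pose, the force and the opening at its end, in the units of the state.
- env.state(): the state, without advancing time (a new reading comes with each control period).
- env.grab_frame(name): name is "side" or "top" or "wrist"; returns the picture (384x512x3 uint8, red, green, blue); there is no depth.
- env.camera_info(name): a dict with "fx", "fy", "cx", "cy" (pixels), "camera_from_world" (4x4, takes a point from world to camera coordinates); the wrist camera has in their place "mount" (4x4, takes a point from camera to tool coordinates, whose origin is the TCP and whose axes are the tool frame's). Camera axes: x right, y down, z forward; pixel columns grow to the right and rows downward; lengths in mm; the calibration is good to about 2 mm. A picture is of the moment at which its call begins: read the wrist's pose just before it. camera_info takes no time and is no camera call.
- env.job_done(): hands the job in, once; it reports no verdict.
Trained networks look in the newest picture that a camera, given by its name, has taken for a name from the list of things; names that differ only in an ending like _2 or _b are one class to them, and where a whole thing is asked for, a point or a joint stands for the part that bears it (a point fixed in the world has none). Each returns a list of dicts, best first, with "p" (0 to 1); they miss things now and then, are a little off and sometimes report something else, mostly with a low value. They report only what shows in the picture. A call takes as long as a camera call. They do not tell look-alikes from the thing itself.
- env.masks_of(camera, label): "region" (384x512 bool, what is visible of it) and "location" ([column, row] in pixels, amid what is visible of it).
The state is a dict: "time_s": time; "qpos": joint angles; "qvel": joint speeds; "effort": joint torques, N m; "ee_pos": TCP position; "ee_rot": TCP orientation; "force": force on the tool from outside, world axes, zero at the start; "torque": the same for the moment, N m; "gripper_width": finger opening in mm.
Only numpy, scipy, OpenCV 4.12 (cv2) and the standard library are available. Lean on these libraries where they do the work, as an engineer would, in place of code of your own. Each camera call takes 0.05 s, during which the arm holds its last target.

## Working session

There is one attempt and no reset: what is moved stays moved. The work goes in short steps, Python scripts to look and compute and a shell command to move; the robot and the scene stay as the last step left them, time stands still between calls to the robot, and variables do not carry over. Pictures are saved under pics/ and viewed, and the job is handed in when it is done.

```bash
ls; mkdir -p pics; python3 - <<'E'
from workcell import env
import cv2
print(env.state())
for n in ("top","side","wrist"):
    f=env.grab_frame(n); cv2.imwrite(f"pics/{n}0.png",f[:,:,::-1])
    i=env.camera_info(n); print(n,i)
    for l in ["blade_key","scale","stud","hex_driver"]:
        print(n,l,[(round(d['p'],2),[round(v) for v in d['location']],int(d['region'].sum())) for d in env.masks_of(n,l)])
E
```

```text
pics
{'time_s': 0.0, 'qpos': array([-6.54346229e+01,  1.83496732e+01,  8.97058371e+01, -2.20121112e-03,
        7.20421295e+01, -1.14531813e+00]), 'qvel': array([ 0.06465076,  0.03523395,  0.03243952, -0.07913139, -0.03169803,
        0.01522464]), 'effort': array([-2.90194039e-03, -4.12464094e+01, -2.31975406e+01,  7.25193252e-02,
        4.56491055e-02, -1.44087958e-04]), 'ee_pos': array([ 249.24019824, -517.62549779,  213.14384801]), 'ee_rot': array([-9.00976622e+01, -1.40749787e-04, -1.54288624e+02]), 'force': array([-0.04325781,  0.5380806 ,  0.29189142]), 'torque': array([-0.00676348,  0.00847972, -0.04445106]), 'gripper_width': 91.04292976306164}
top {'fx': 416.8055981435097, 'fy': 416.8055981435097, 'cx': 250.31198552967047, 'cy': 193.21699688637628, 'camera_from_world': array([[-8.55289180e-03, -9.99961090e-01,  2.16007114e-03,
         4.06141525e+01],
       [-9.93200119e-01,  8.24421063e-03, -1.16127331e-01,
         5.33722980e+02],
       [ 1.16105005e-01, -3.13860741e-03, -9.93231986e-01,
         1.64099623e+03],
       [ 0.00000000e+00,  0.00000000e+00,  0.00000000e+
[... 741 characters left out ...]
), (0.58, [345, 258], 133), (0.55, [312, 305], 170), (0.45, [311, 230], 159)]
side scale [(0.93, [237, 171], 3117)]
side stud []
side hex_driver [(0.55, [276, 270], 158)]
wrist {'fx': 279.55276224233626, 'fy': 279.55276224233626, 'cx': 251.59389247625194, 'cy': 194.62688068898058, 'mount': array([[-3.17901125e-04,  9.58376980e-01,  2.85505627e-01,
        -8.05717117e+01],
       [ 2.33327440e-04, -2.85505563e-01,  9.58377024e-01,
        -1.69959786e+02],
       [ 9.99999922e-01,  3.71285431e-04, -1.32853108e-04,
        -5.85095691e-01],
       [ 0.00000000e+00,  0.00000000e+00,  0.00000000e+00,
         1.00000000e+00]])}
wrist blade_key []
wrist scale []
wrist stud []
wrist hex_driver []
```

```bash
python3 - <<'E'
import cv2
a=cv2.imread("pics/top0.png"); cv2.imwrite("pics/top0c.png",cv2.resize(a[110:260,150:400],None,fx=3.2,fy=3.2,interpolation=cv2.INTER_CUBIC))
a=cv2.imread("pics/side0.png"); cv2.imwrite("pics/side0c.png",cv2.resize(a[130:330,130:390],None,fx=3,fy=3,interpolation=cv2.INTER_CUBIC))
E
```

```text
(no output)
```

View pics/top0c.png

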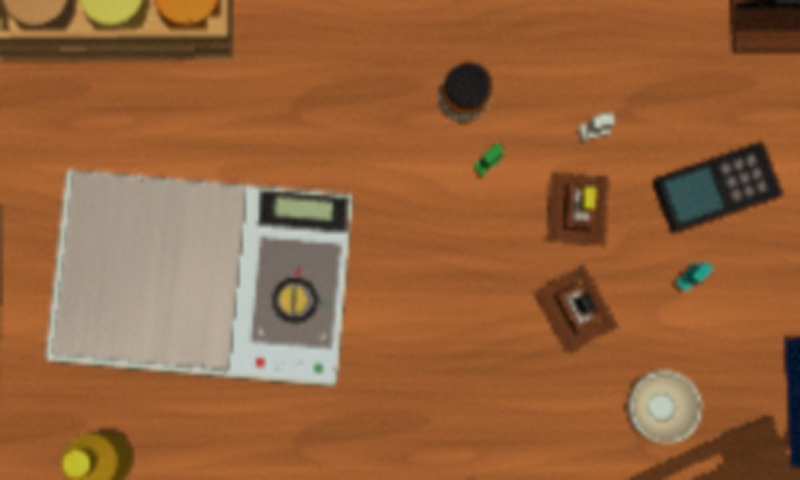

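View pics/side0c.png

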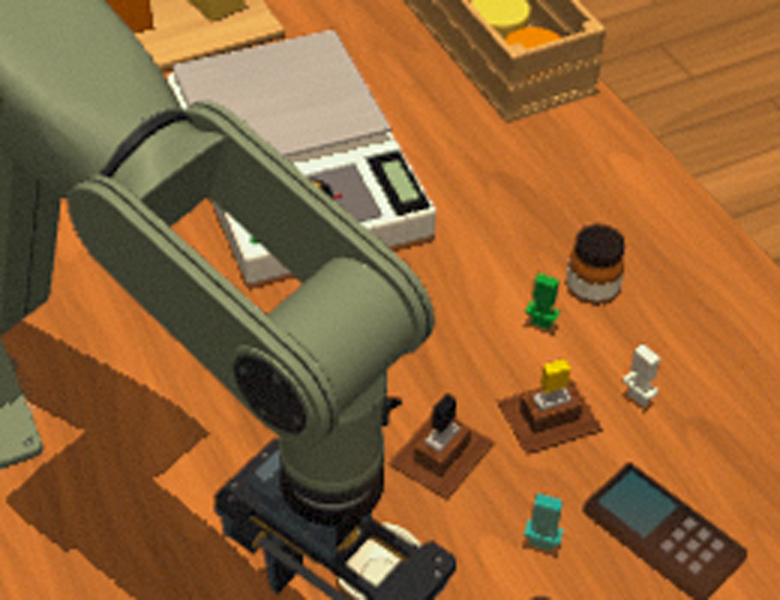

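View pics/top0.png

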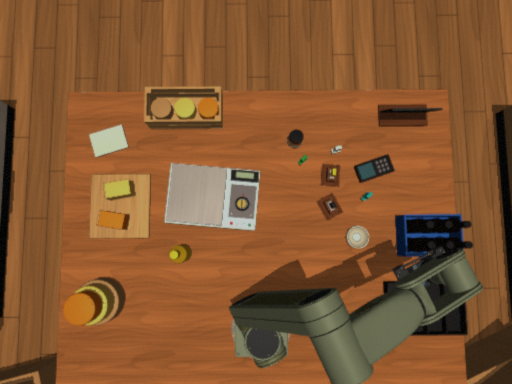

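View pics/wrist0.png

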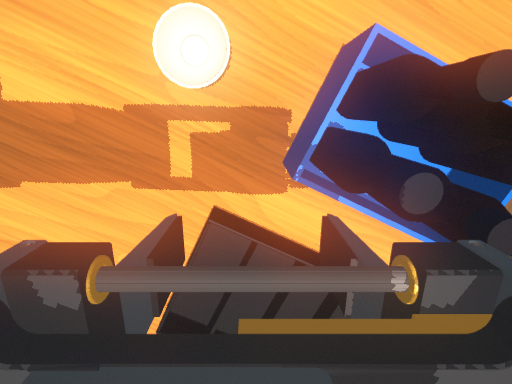

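```bash
cat > h.py <<'E'
from workcell import env
import numpy as np, cv2
from scipy.spatial.transform import Rotation as Rn
def cam(n,st=None):
    i=env.camera_info(n); K=np.array([[i['fx'],0,i['cx']],[0,i['fy'],i['cy']],[0,0,1]])
    if 'mount' in i:
        st=st or env.state(); T=np.eye(4); T[:3,:3]=Rn.from_euler('xyz',st['ee_rot'],degrees=True).as_matrix(); T[:3,3]=st['ee_pos']
        M=np.linalg.inv(T@i['mount'])
    else: M=i['camera_from_world']
    return K,M
def atz(C,px,z):
    K,M=C; d=M[:3,:3].T@np.linalg.inv(K)@np.array([px[0],px[1],1.]); o=-M[:3,:3].T@M[:3,3]
    return o+d*(z-o[2])/d[2]
def proj(C,p):
    K,M=C; q=K@(M[:3,:3]@np.asarray(p,float)+M[:3,3]); return q[:2]/q[2]
def snap(n,name,crop=None,f=1):
    st=env.state(); a=env.grab_frame(n)[:,:,::-1].copy()
    cv2.imwrite(f"pics/{name}_raw.png",a)
    b=a if crop is None else a[crop[1]:crop[3],crop[0]:crop[2]]
    cv2.imwrite(f"pics/{name}.png",cv2.resize(b,None,fx=f,fy=f,interpolation=cv2.INTER_CUBIC))
    return st,a
E
python3 - <<'E'
from h import *
C=cam("top");S=cam("side")
f=lambda u,v:(150+u/3.2,110+v/3.2)
g=lambda u,v:(130+u/3,130+v/3)
print("key top",atz(C,f(590,197),80), "side mid handle",atz(S,g(555,376),70))
print("footplate corners top",[atz(C,f(*p),3)[:2].round() for p in [(552,172),(608,178),(604,246),(546,240)]])
print("hex", atz(C,f(582,303),70))
print("collar",atz(C,f(295,300),73))
print("scale corners",[atz(C,f(*p),z)[:2].round() for p,z in [((68,170),77),((352,195),55),((337,384),55),((48,358),77)]])
print("slot ends",[atz(C,f(*p),74)[:2].round() for p in [(294,280),(297,320)]])
for nm,p,z in [("green",(490,160),35),("white",(598,126),35),("teal",(694,277),35),("chutney",(467,82),75),("reader",(717,187),15),("dish",(665,405),20),("flask",(80,462),220)]: print(nm,atz(C,f(*p),z).round())
E
```

```text
key top [ 611.02583711 -293.88178412   80.        ] side mid handle [ 609.47626152 -293.26077788   70.        ]
footplate corners top [array([ 657., -262.]), array([ 649., -334.]), array([ 560., -326.]), array([ 569., -252.])]
hex [ 481.73444184 -281.99875579   70.        ]
collar [488.06375517  68.27395191  73.        ]
scale corners [array([650., 346.]), array([620.,  -3.]), array([386.,  18.]), array([420., 367.])]
slot ends [array([512.,  69.]), array([464.,  66.])]
green [ 667. -178.   35.]
white [ 710. -316.   35.]
teal [ 516. -430.   35.]
chutney [ 758. -147.   75.]
reader [ 634. -470.   15.]
dish [ 358. -392.   20.]
flask [299. 302. 220.]
```

```bash
python3 - <<'E'
from h import *
st=env.state(); y=st['ee_rot'][2]; d=(np.array([598,-293])-st['ee_pos'][:2])/20
rows=[]
for i in range(20):
    a=np.radians(y+7.15*i); rows.append([1,[round(d[0]*np.cos(a)+d[1]*np.sin(a),1),0,round(-d[0]*np.sin(a)+d[1]*np.cos(a),1)],[0,-7.15,0]])
print(rows[:10]);print(rows[10:])
E
```

```text
[[1, [np.float64(-20.6), 0, np.float64(-2.6)], [0, -7.15, 0]], [1, [np.float64(-20.7), 0, np.float64(0.0)], [0, -7.15, 0]], [1, [np.float64(-20.6), 0, np.float64(2.6)], [0, -7.15, 0]], [1, [np.float64(-20.1), 0, np.float64(5.1)], [0, -7.15, 0]], [1, [np.float64(-19.3), 0, np.float64(7.6)], [0, -7.15, 0]], [1, [np.float64(-18.2), 0, np.float64(9.9)], [0, -7.15, 0]], [1, [np.float64(-16.8), 0, np.float64(12.1)], [0, -7.15, 0]], [1, [np.float64(-15.2), 0, np.float64(14.1)], [0, -7.15, 0]], [1, [np.float64(-13.3), 0, np.float64(15.9)], [0, -7.15, 0]], [1, [np.float64(-11.2), 0, np.float64(17.4)], [0, -7.15, 0]]]
[[1, [np.float64(-9.0), 0, np.float64(18.7)], [0, -7.15, 0]], [1, [np.float64(-6.6), 0, np.float64(19.7)], [0, -7.15, 0]], [1, [np.float64(-4.1), 0, np.float64(20.3)], [0, -7.15, 0]], [1, [np.float64(-1.5), 0, np.float64(20.7)], [0, -7.15, 0]], [1, [np.float64(1.1), 0, np.float64(20.7)], [0, -7.15, 0]], [1, [np.float64(3.6), 0, np.float64(20.4)], [0, -7.15, 0]], [1, [np.float64(6.2), 0, np.float64(19.8)], [0, -7.15, 0]], [1, [np.float64(8.6), 0, np.float64(18.9)], [0, -7.15, 0]], [1, [np.float64(10.9), 0, np.float64(17.7)], [0, -7.15, 0]], [1, [np.float64(13.0), 0, np.float64(16.2)], [0, -7.15, 0]]]
```

```bash
python3 -m handwheel '[[1,[-20.6,0,-2.6],[0,-7.15,0]],[1,[-20.7,0,0],[0,-7.15,0]],[1,[-20.6,0,2.6],[0,-7.15,0]],[1,[-20.1,0,5.1],[0,-7.15,0]],[1,[-19.3,0,7.6],[0,-7.15,0]],[1,[-18.2,0,9.9],[0,-7.15,0]],[1,[-16.8,0,12.1],[0,-7.15,0]],[1,[-15.2,0,14.1],[0,-7.15,0]],[1,[-13.3,0,15.9],[0,-7.15,0]],[1,[-11.2,0,17.4],[0,-7.15,0]]]'
```

```text
time_s: 1.58
ee_pos: [424.4, -405.0, 214.1]
ee_rot: [-90.0, -0.0, -82.4]
force: [-0.4, 0.1, -0.2]
gripper_width: 91.2
```

```bash
python3 -m handwheel '[[1,[-9,0,18.7],[0,-7.15,0]],[1,[-6.6,0,19.7],[0,-7.15,0]],[1,[-4.1,0,20.3],[0,-7.15,0]],[1,[-1.5,0,20.7],[0,-7.15,0]],[1,[1.1,0,20.7],[0,-7.15,0]],[1,[3.6,0,20.4],[0,-7.15,0]],[1,[6.2,0,19.8],[0,-7.15,0]],[1,[8.6,0,18.9],[0,-7.15,0]],[1,[10.9,0,17.7],[0,-5,0]],[1,[13,0,16.2],[0,0,0]]]'
python3 - <<'E'
from h import *
st,a=snap("wrist","w1",None,1.5)
print(st['ee_pos'],st['ee_rot'])
E
```

```text
time_s: 2.42
ee_pos: [599.1, -293.0, 213.9]
ee_rot: [-90.0, 0.0, -20.4]
force: [0.9, 0.0, 0.3]
gripper_width: 91.1
[ 599.12292402 -293.00318951  213.93663302] [-9.00036498e+01  3.15553448e-03 -2.04071510e+01]
```

View pics/w1.png

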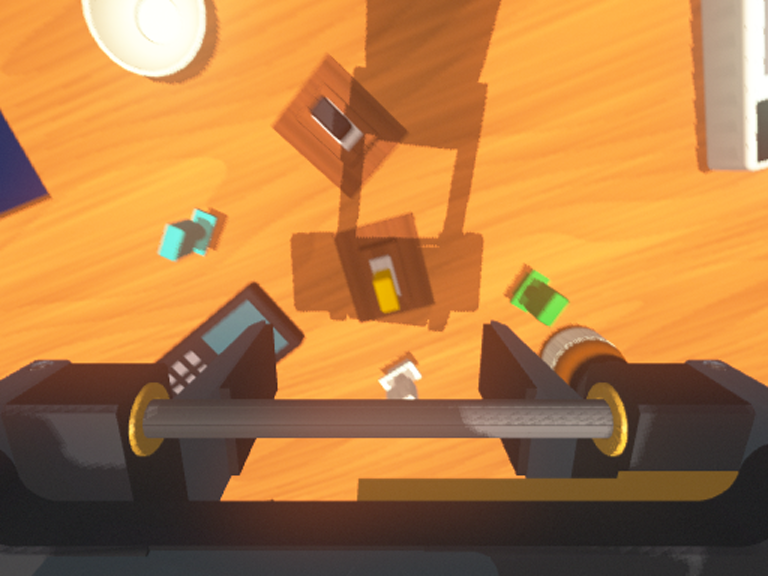

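```bash
python3 - <<'E'
import cv2
a=cv2.imread("pics/w1_raw.png")[135:225,210:305]
cv2.imwrite("pics/w1c.png",cv2.resize(a,None,fx=6,fy=6,interpolation=cv2.INTER_NEAREST))
E
```

```text
(no output)
```

View pics/w1c.png

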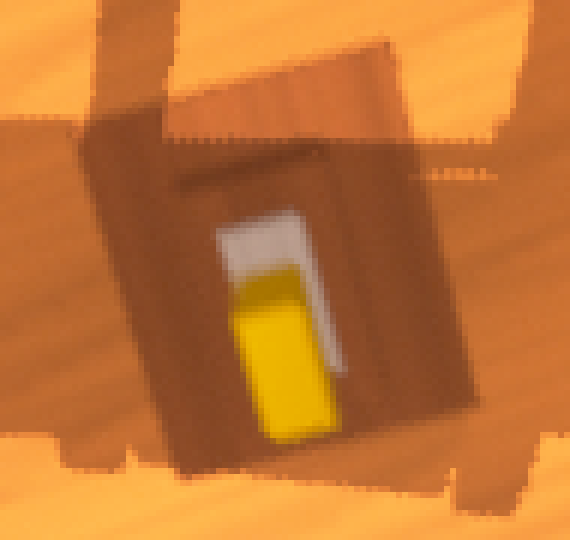

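```bash
python3 - <<'E'
from h import *
C=cam("wrist"); f=lambda u,v:(209.5+u/6,134.5+v/6)
def rep(ps,z):
    q=np.array([atz(C,f(*p),z)[:2] for p in ps]); print(q.round(1).tolist(),q.mean(0).round(1))
    for i,j in ((0,3),(1,2),(0,1),(3,2)):
        d=q[j]-q[i]; print(np.hypot(*d).round(1),np.degrees(np.arctan2(d[1],d[0])).round(1))
rep([(232,318),(300,305),(340,430),(275,443)],87)
rep([(80,140),(388,42),(478,403),(182,475)],4)
rep([(216,232),(297,210),(346,373)],35) if 0 else print([atz(C,f(*p),35)[:2].round(1) for p in [(216,232),(297,210),(346,373)]])
E
```

```text
[[600.3, -293.3], [602.3, -280.8], [627.6, -282.0], [625.8, -294.3]] [ 614.  -287.6]
25.5 -2.2
25.3 -2.8
12.7 80.7
12.4 81.5
[[570.0, -319.6], [573.6, -246.8], [661.3, -254.5], [653.7, -327.1]] [ 614.7 -287. ]
84.1 -5.1
88.1 -5.0
72.8 87.1
73.0 84.0
[array([ 594.5, -295.3]), array([ 596.1, -277.6]), array([ 633.7, -279.9])]
```

```bash
python3 -m handwheel '[[1,[0,0,0],[0,-5.3,0]],[1,[0,0,0],[0,-5.3,0]],[1,[0,0,0],[0,-5.3,0]],[1,[7.2,20,3.3],[0,0,0]],[1,[7.3,20,3.4],[0,0,0]],[1,[0,20,0],[0,0,0]],[1,[0,4,0],[0,0,0]],[1,[0,0,0],[0,0,0]],[1,[0,0,0],[0,0,0]],[1,[0,0,0],[0,0,0]]]'
python3 - <<'E'
from h import *
st,a=snap("wrist","w2",(180,110,330,260),5)
print(st['ee_pos'],st['ee_rot'])
E
```

```text
time_s: 3.3
ee_pos: [614.0, -288.8, 151.6]
ee_rot: [-90.1, -0.1, -4.7]
force: [-0.3, 0.4, -0.2]
gripper_width: 91.4
[ 614.01202952 -288.76161969  151.63951401] [-90.06493933  -0.14902946  -4.69921373]
```

View pics/w2.png

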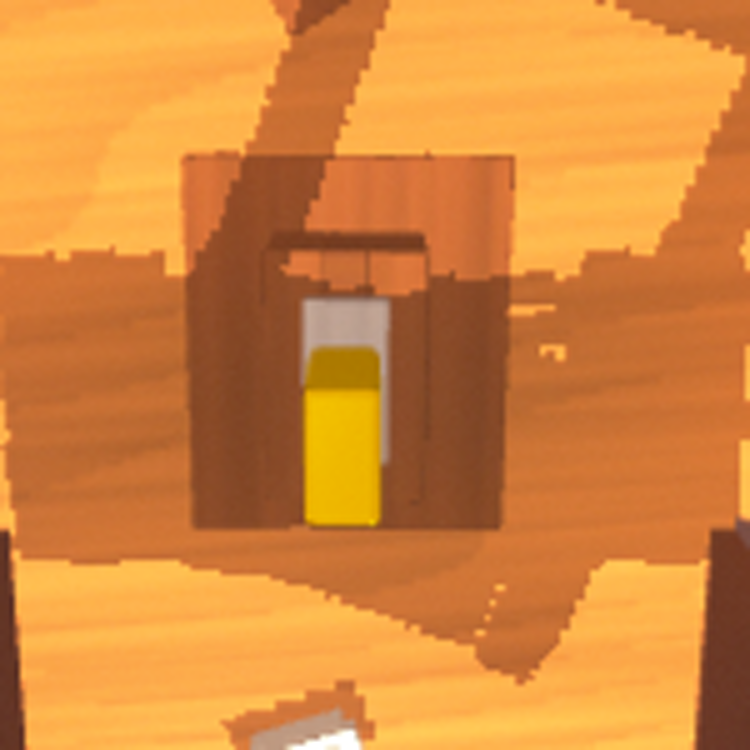

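```bash
python3 - <<'E'
from h import *
C=cam("wrist"); f=lambda u,v:(179.5+u/5,109.5+v/5)
st=env.state(); R=Rn.from_euler('xyz',st['ee_rot'],degrees=True).as_matrix()
for ps,z in (([(303,388),(380,388),(381,524),(306,524)],87),([(182,157),(515,157),(500,527),(193,527)],4)):
    q=np.array([atz(C,f(*p),z) for p in ps]); m=q.mean(0); print(m.round(1), (R.T@(m-st['ee_pos'])).round(1), [np.degrees(np.arctan2(*(q[j]-q[i])[1::-1])).round(1) for i,j in ((0,3),(1,2))],np.hypot(*(q[3]-q[0])[:2]),np.hypot(*(q[1]-q[0])[:2]))
# also flange left/right edges
q=[atz(C,f(*p),35) for p in ((302,298),(389,298))]; print(R.T@(np.mean(q,0)-st['ee_pos']))
E
```

```text
[ 607.9 -291.2   87. ] [-6.  64.7 -2.8] [np.float64(-4.1), np.float64(-4.0)] 25.21996778952935 13.381902943583201
[ 608.5 -291.2    4. ] [ -5.7 147.7  -2.7] [np.float64(-5.1), np.float64(-5.2)] 88.59389022825668 74.67049104931225
[-24.08548453 116.68818147  -2.76398681]
```

```bash
python3 -m handwheel '[[1,[-6,10,-2.8],[0,0,0]],[1,[0,25,0],[0,0,0]],[1,[0,25,0],[0,0,0]],[1,[0,25,0],[0,0,0]],[1,[0,14,0],[0,0,0]],[1,[0,1.5,0],[0,0,0]],[1,[0,0,0],[0,0,0]],[0,[0,0,0],[0,0,0]],[0,[0,0,0],[0,0,0]],[0,[0,0,0],[0,0,0]]]' 30; python3 -m handwheel '[[0,[0,0,0],[0,0,0]],[0,[0,0,0],[0,0,0]],[0,[0,0,0],[0,0,0]],[0,[0,0,0],[0,0,0]],[0,[0,0,0],[0,0,0]],[0,[0,0,0],[0,0,0]],[0,[0,0,0],[0,0,0]],[0,[0,0,0],[0,0,0]],[0,[0,0,0],[0,0,0]],[0,[0,0,0],[0,0,0]]]'
python3 - <<'E'
from h import *
st,a=snap("wrist","w3",None,1.5)
print(st['ee_pos'],st['ee_rot'],st['force'],st['torque'])
E
```

```text
time_s: 4.18
ee_pos: [608.1, -291.0, 51.3]
ee_rot: [-90.1, -0.2, -4.7]
force: [-0.5, -0.7, -0.3]
gripper_width: 74.3
time_s: 5.02
ee_pos: [607.1, -290.5, 49.3]
ee_rot: [-90.0, 0.0, -4.7]
force: [-1.2, 0.2, -0.1]
gripper_width: 13.5
[ 607.06722466 -290.4888773    49.33689357] [-8.99987559e+01  1.01892556e-02 -4.68423049e+00] [-1.1614362   0.2314469  -0.13817193] [ 0.10140014 -0.16772948  0.0360851 ]
```

View pics/w3.png

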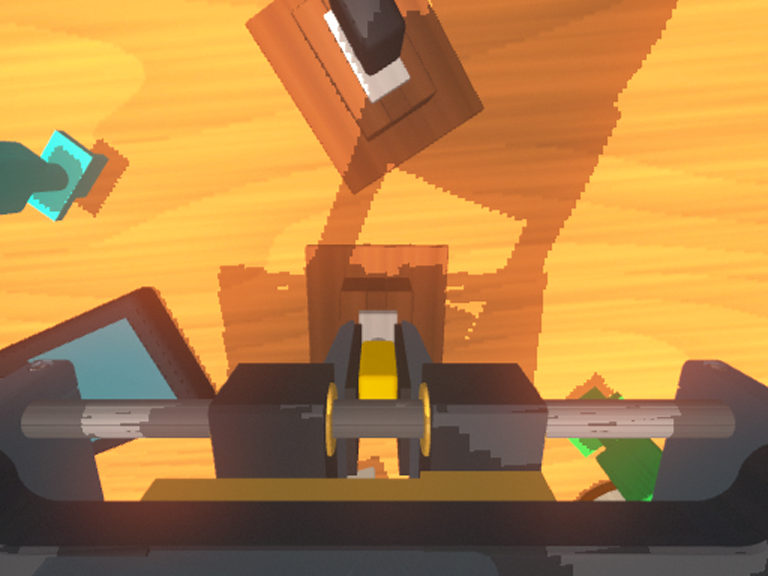

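```bash
python3 -m handwheel '[[0,[0,-3,0],[0,0,0]],[0,[0,-6,0],[0,0,0]],[0,[0,-10,0],[0,0,0]],[0,[0,-10,0],[0,0,0]],[0,[0,-14,0],[0,0,0]],[0,[0,-20,0],[0,0,0]],[0,[0,-20,0],[0,0,0]],[0,[0,-12,0],[0,0,0]],[0,[-3,0,12],[0,0,0]],[0,[-6,0,23],[0,0,0]]]' 30
python3 -m handwheel '[[0,[-9,0,36],[0,0,0]],[0,[-9,0,36],[0,0,0]],[0,[-9,0,36],[0,0,0]],[0,[-9,0,36],[0,0,0]],[0,[-9,0,36],[0,0,0]],[0,[-9,0,36],[0,0,0]],[0,[-9,0,36],[0,0,0]],[0,[-9,0,36],[0,0,0]],[0,[-5,0,20],[0,0,0]],[0,[-2,0,8],[0,0,0]]]'
python3 - <<'E'
from h import *
print(env.state()['ee_pos'])
env.grab_frame("wrist")
for i in range(3): env.grab_frame("wrist")
st,a=snap("wrist","w4",None,1.5)
print(st['ee_pos'],st['ee_rot'],st['force'],st['torque'],st['gripper_width'],st['time_s'],np.abs(st['qvel']).max())
E
```

```text
time_s: 5.9
ee_pos: [601.5, -256.1, 145.3]
ee_rot: [-90.1, -0.2, -4.8]
force: [-0.1, 0.3, -1.1]
gripper_width: 14.0
time_s: 6.73
ee_pos: [546.1, 70.1, 143.8]
ee_rot: [-90.0, 0.1, -4.5]
force: [-0.4, -0.3, -0.4]
gripper_width: 14.3
[546.06151443  70.06707259 143.80945216]
[547.83285014  65.94492987 144.1364303 ] [-9.00487078e+01  2.53157842e-02 -4.67445388e+00] [ 0.43316848  0.18478123 -0.8383401 ] [ 0.08149091 -0.16153389 -0.01576082] 13.986336269138318 6.9333 1.2918957731683938
```

View pics/w4.png

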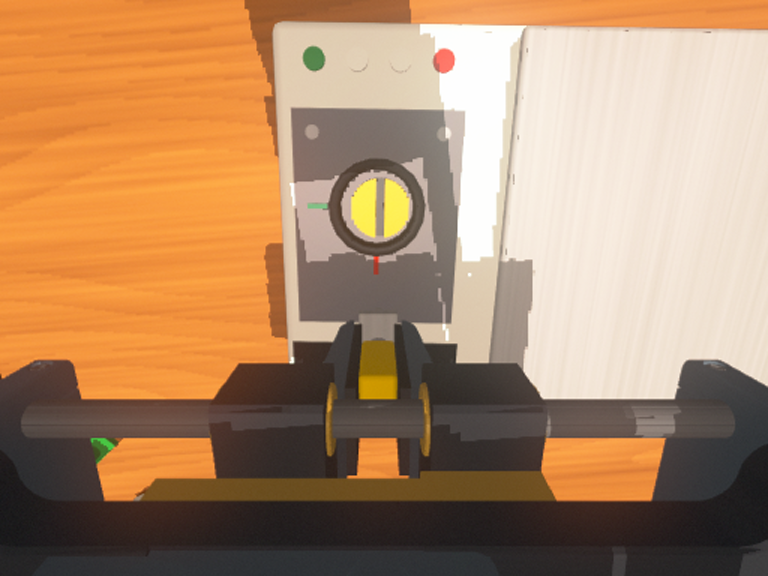

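```bash
python3 - <<'E'
import cv2
a=cv2.imread("pics/w4_raw.png")[98:188,210:300]
cv2.imwrite("pics/w4c.png",cv2.resize(a,None,fx=8,fy=8,interpolation=cv2.INTER_NEAREST)[:600])
E
```

```text
(no output)
```

View pics/w4c.png

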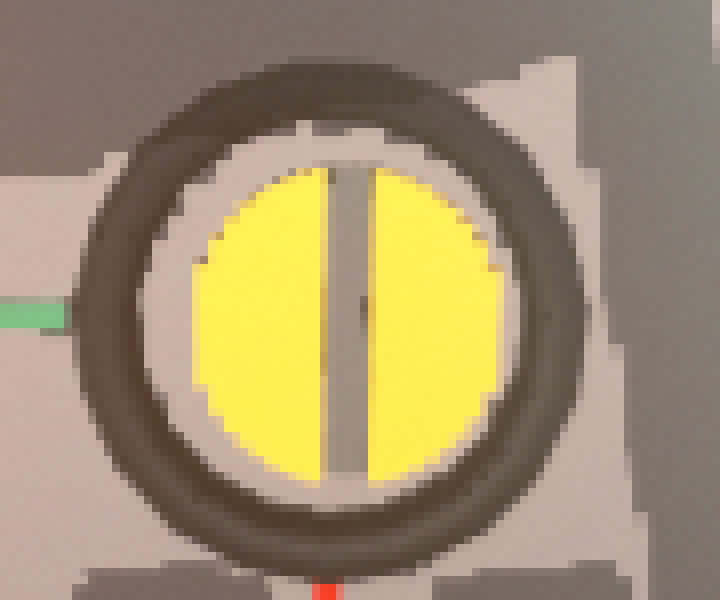

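```bash
python3 - <<'E'
from h import *
st=env.state(); C=cam("wrist",st); f=lambda u,v:(209.5+u/8,97.5+v/8)
R=Rn.from_euler('xyz',st['ee_rot'],degrees=True).as_matrix()
P=lambda p,z:(R.T@(atz(C,f(*p),z)-st['ee_pos']))
print(st['ee_pos'],st['ee_rot'])
for l in (((328,165),(321,485)),((372,165),(367,485))):
    a,b=[P(p,76) for p in l]; print("slot",a.round(1),b.round(1),"ang tool (z/x)",np.degrees(np.arctan2(b[2]-a[2],b[0]-a[0])))
a=cv2.imread("pics/w4_raw.png").astype(int); m=((a[...,1]-a[...,0]>80)&(a[...,2]>180)).astype(np.uint8); m[:115]=0;m[162:]=0;m[:,:225]=0;m[:,280:]=0
pts=cv2.findNonZero(m)[:,0]
q=np.array([(R.T@(atz(C,p,76)-st['ee_pos'])) for p in cv2.convexHull(pts)[:,0].astype(float)])
(c,r)=cv2.minEnclosingCircle(q[:,[0,2]].astype(np.float32)); print("stud",c,r)
e=cv2.fitEllipse(q[:,[0,2]].astype(np.float32)); print(e)
q=np.array([P(p,71) for p in ((74,320),(588,320),(330,62),(330,580))]); print("collar",q.round(1).tolist())
# deck panel / scale edges: side edges in w4 (x1.5)
g=lambda u,v:((u+.5)/1.5-.5,(v+.5)/1.5-.5)
for l,z in ((((276,40),(290,345)),55),(((526,40),(491,345)),65),(((291,108),(284+1,322)),55),(((464,112),(450,322)),55)):
    a,b=[R.T@(atz(C,g(*p),z)-st['ee_pos']) for p in l]; print("edge",a.round(1),b.round(1),np.degrees(np.arctan2(b[2]-a[2],b[0]-a[0])))
E
```

```text
[548.04779031  65.47913961 144.19260973] [-9.00400808e+01  1.51543064e-02 -4.73190536e+00]
slot [-76.4  68.2  -0.6] [-43.4  68.2  -1.3] ang tool (z/x) -1.3446134884139813
slot [-76.4  68.2   3.9] [-43.4  68.2   3.6] ang tool (z/x) -0.6519924871120245
stud (-59.92530059814453, 1.3609960079193115) 16.837045669555664
((-59.83880615234375, 1.3380767107009888), (32.789188385009766, 33.41130828857422), 0.9764305353164673)
collar [[-60.3, 73.2, -27.8], [-60.3, 73.2, 27.2], [-86.6, 73.2, -0.4], [-32.0, 73.2, -0.4]]
edge [-148.4   89.3  -55.3] [ 32.4  89.2 -58.4] -0.9727935195974088
edge [-145.9   79.2   78.3] [27.9 79.1 73.4] -1.6265040052377755
edge [-114.1   89.3  -49.1] [ 16.   89.2 -60.7] -5.087789771288615
edge [-112.    89.2   49.7] [15.9 89.2 48. ] -0.7438080188875245
```

```bash
python3 -m handwheel '[[0,[-10,0,0.4],[0,1,0]],[0,[-20,0,0.5],[0,0,0]],[0,[-20,0,0.5],[0,0,0]],[0,[-9.7,0,0],[0,0,0]],[0,[0,8,0],[0,0,0]],[0,[0,8,0],[0,0,0]],[0,[0,4,0],[0,0,0]],[0,[0,0,0],[0,0,0]],[0,[0,0,0],[0,0,0]],[0,[0,0,0],[0,0,0]]]' 30
python3 - <<'E'
from h import *
st,a=snap("wrist","w5",(200,110,310,260),5)
print(st['ee_pos'],st['ee_rot'],st['force'],st['torque'],st['gripper_width'],st['time_s'])
snap("side","s5",(180,140,300,230),6)
E
```

```text
time_s: 7.82
ee_pos: [489.5, 73.6, 124.2]
ee_rot: [-90.0, -0.0, -5.7]
force: [0.4, 0.3, -0.5]
gripper_width: 13.8
[489.48270409  73.56935786 124.24490632] [-9.00056405e+01 -6.87616743e-03 -5.69992326e+00] [ 0.35235412  0.34506411 -0.47766082] [ 0.04601354 -0.13153956 -0.04848518] 13.761354853161535 7.8167
```

View pics/w5.png

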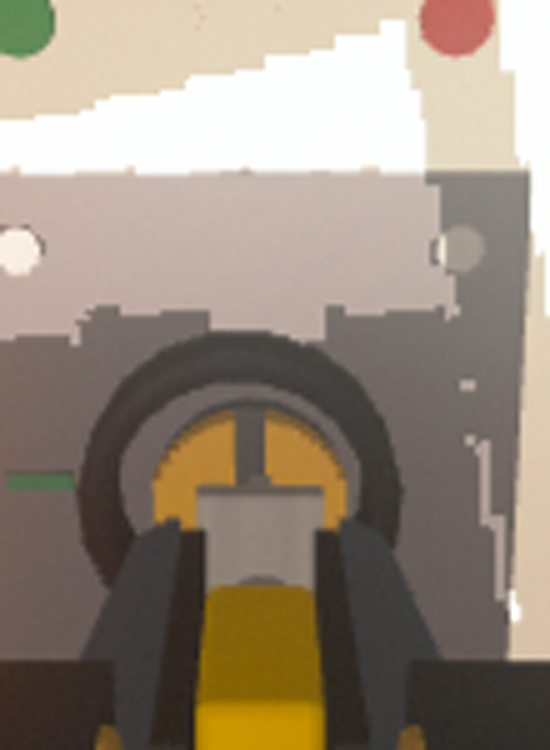

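View pics/s5.png

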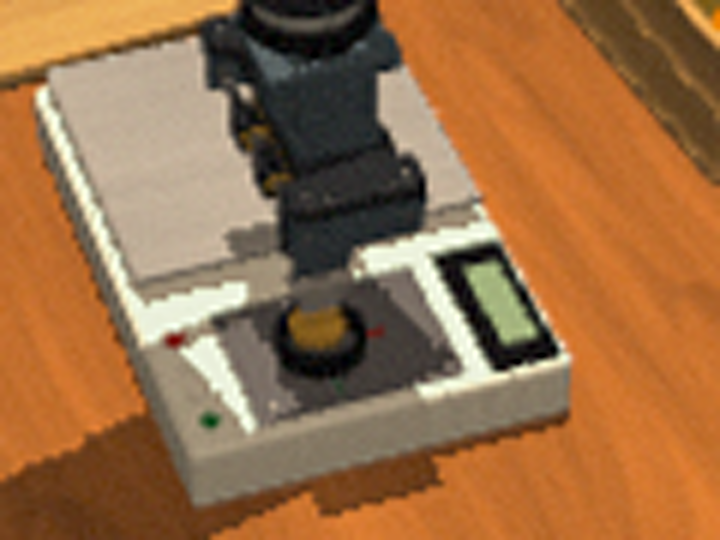

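```bash
python3 - <<'E'
from h import *
for k in range(4):
    st=env.state(); print(st['ee_pos'].round(2),st['ee_rot'].round(2),st['force'].round(2),st['torque'].round(3)); env.grab_frame("wrist")
C=cam("wrist",st); f=lambda u,v:(199.5+u/5,109.5+v/5)
R=Rn.from_euler('xyz',st['ee_rot'],degrees=True).as_matrix()
P=lambda p,z:(R.T@(atz(C,f(*p),z)-st['ee_pos'])).round(2)
print("slot L",P((234.5,415),76),P((237,478),76)); print("slot R",P((265,415),76),P((266.5,478),76))
print("stud sides",P((153,490),76),P((347,490),76),"top",P((250,408),76))
print("collar",P((78,495),71),P((402,495),71),P((240,332),71))
z=st['ee_pos'][2]
print("flange front",P((196,490),z-19.4),P((323,490),z-19.4), "handle", P((205,587),z+37.6),P((318,587),z+37.6))
E
```

```text
[489.37  73.67 124.51] [-9.00e+01 -3.00e-02 -5.69e+00] [-0.04  0.46 -0.47] [ 0.133 -0.099  0.014]
[489.27  73.66 124.57] [-9.00e+01 -3.00e-02 -5.69e+00] [ 0.1  -0.07 -1.24] [ 0.102 -0.135  0.012]
[489.15  73.66 124.59] [-9.00e+01 -3.00e-02 -5.69e+00] [-0.03 -0.93 -1.26] [ 0.122 -0.123 -0.032]
[489.08  73.69 124.6 ] [-9.00e+01 -3.00e-02 -5.68e+00] [ 0.44 -1.13  0.03] [ 0.126 -0.144 -0.016]
slot L [-18.45  48.59  -3.9 ] [-7.62 48.59 -3.54]
slot R [-18.45  48.59   1.06] [-7.62 48.59  1.32]
stud sides [ -5.53  48.59 -17.45] [-5.53 48.59 14.64] top [-19.63  48.59  -1.38]
collar [ -2.88  53.59 -30.58] [-2.89 53.59 24.31] [-31.14  53.58  -3.03]
flange front [-15.71  19.39  -8.92] [-15.72  19.39   9.28] handle [-25.1  -37.61  -5.38] [-25.1  -37.61   6.19]
```

```bash
python3 -m handwheel '[[0,[0,0,0],[0,7,0]],[0,[0,0,0],[0,7,0]],[0,[0,0,0],[0,7,0]],[0,[0,0,0],[0,7,0]],[0,[0,0,0],[0,7,0]],[0,[0,0,0],[0,7,0]],[0,[0,0,0],[0,7,0]],[0,[0,0,0],[0,7,0]],[0,[0,0,0],[0,7,0]],[0,[0,0,0],[0,7,0]]]' 
python3 -m handwheel '[[0,[0,0,0],[0,7,0]],[0,[0,0,0],[0,7,0]],[0,[0,0,0],[0,6,0]],[0,[0,0,0],[0,0,0]],[0,[0,0,0],[0,0,0]],[0,[0,0,0],[0,0,0]],[0,[0,0,0],[0,0,0]],[0,[0,0,0],[0,0,0]],[0,[0,0,0],[0,0,0]],[0,[0,0,0],[0,0,0]]]' 
python3 - <<'E'
from h import *
env.grab_frame("wrist")
st,a=snap("wrist","w6",(200,110,310,260),5)
print(st['ee_pos'],st['ee_rot'],st['force'],st['torque'],st['gripper_width'],st['time_s'])
E
```

```text
time_s: 8.95
ee_pos: [488.9, 73.7, 124.6]
ee_rot: [-90.0, -0.0, -76.0]
force: [-0.0, 0.4, -1.4]
gripper_width: 13.8
time_s: 9.78
ee_pos: [488.8, 73.6, 124.4]
ee_rot: [-90.0, -0.0, -95.7]
force: [0.4, -0.7, -0.4]
gripper_width: 14.2
[488.82175709  73.61173629 124.44062854] [-8.99963378e+01 -5.12429587e-03 -9.56664281e+01] [ 1.12736353 -0.16212501 -0.64016822] [-0.00648885 -0.07712863 -0.03697587] 14.153126337731967 9.8333
```

View pics/w6.png

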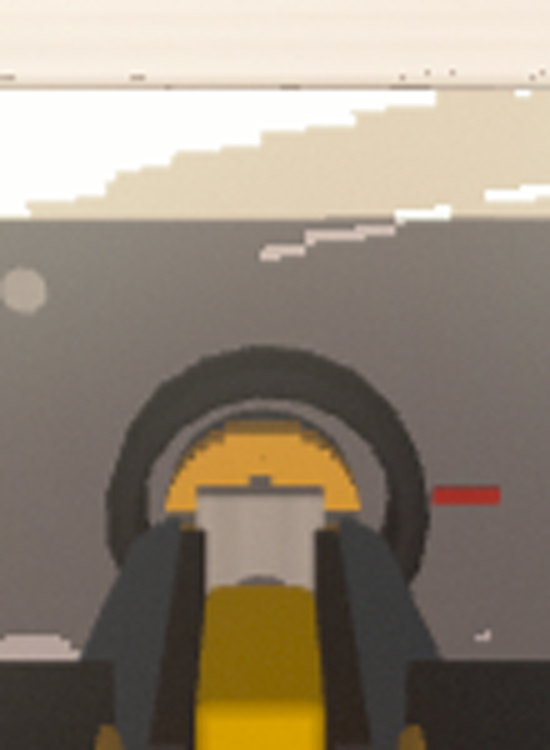

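```bash
python3 - <<'E'
from h import *
a=cv2.imread("pics/w6_raw.png")[180:230,225:290]; cv2.imwrite("pics/w6c.png",cv2.resize(a,None,fx=12,fy=12,interpolation=cv2.INTER_NEAREST))
a=cv2.imread("pics/w5_raw.png")[180:230,220:285]; cv2.imwrite("pics/w5c.png",cv2.resize(a,None,fx=12,fy=12,interpolation=cv2.INTER_NEAREST))
E
```

```text
(no output)
```

View pics/w6c.png

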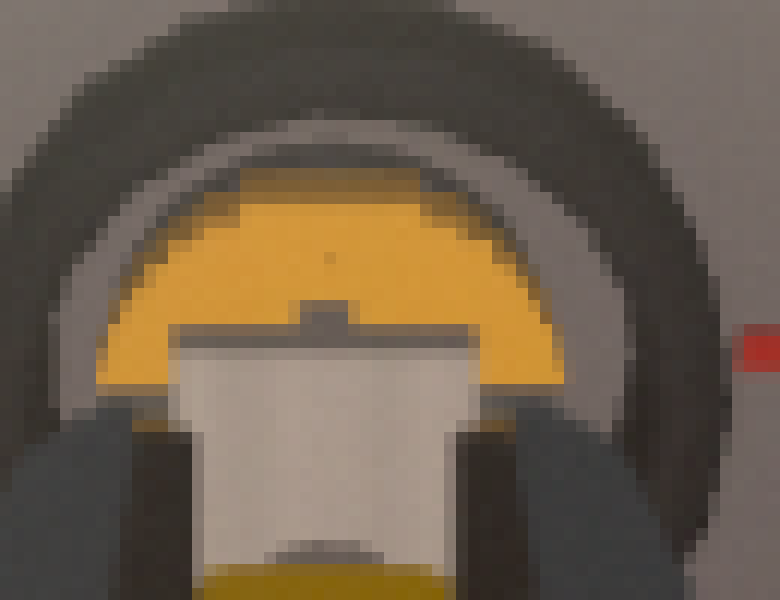

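View pics/w5c.png

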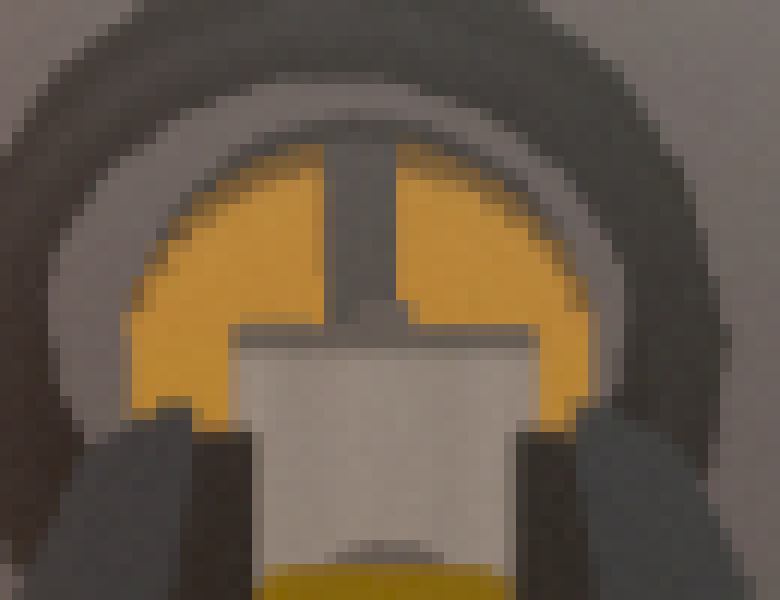

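```bash
python3 - <<'E'
from h import *
st=env.state(); K,M=cam("wrist",st); print(env.camera_info("wrist")['mount'][:3,3],K)
R=Rn.from_euler('xyz',st['ee_rot'],degrees=True).as_matrix()
o=-M[:3,:3].T@M[:3,3]; print(R.T@(o-st['ee_pos']))
w=lambda u,v:(224.5+u/12+.04,179.5+v/12+.04)
P=lambda p,z:(R.T@(atz((K,M),w(*p),z)-st['ee_pos'])).round(2)
z=st['ee_pos'][2]
print("flange",P((170,350),z-19.4),P((480,350),z-19.4),"nub",P((300,302),z-41.4),P((352,302),z-41.4),"stud",P((98,370),76),P((565,370),76),"collar in",P((50,370),71),P((632,370),71))
w=lambda u,v:(219.5+u/12+.04,179.5+v/12+.04)
print("w5 flange",P((230,350),z-19.4),P((540,350),z-19.4),"nub",P((358,302),z-41.4),P((408,302),z-41.4),"stud",P((122,370),76),P((598,370),76),"slot",P((324,200),76),P((396,200),76),P((324,310),76),P((396,310),76))
E
```

```text
[ -81.30273523 -169.9597918    -0.71716089] [[279.55276224   0.         251.59389248]
 [  0.         279.55276224 194.62688069]
 [  0.           0.           1.        ]]
[ -81.30273523 -169.9597918    -0.71716089]
flange [-14.38  19.4   -9.95] [-14.38  19.4    8.59] nub [-9.98 41.4  -2.34] [-9.98 41.4   1.12] stud [ -2.65  48.44 -16.35] [-2.66 48.44 15.91] collar in [ -0.85  53.44 -20.1 ] [-0.86 53.44 21.02]
w5 flange [-14.38  19.4   -9.95] [-14.38  19.4    8.59] nub [-9.98 41.4  -2.47] [-9.98 41.4   0.85] stud [ -2.65  48.44 -18.84] [-2.66 48.44 14.04] slot [-14.93  48.44  -4.83] [-14.93  48.44   0.07] [-7.03 48.44 -4.86] [-7.03 48.44  0.08]
```

```bash
python3 -m handwheel '[[0,[0,0,0],[0,-7,0]],[0,[0,0,0],[0,-7,0]],[0,[0,0,0],[0,-7,0]],[0,[0,0,0],[0,-7,0]],[0,[0,0,0],[0,-7,0]],[0,[0,0,0],[0,-7,0]],[0,[0,0,0],[0,-7,0]],[0,[0,0,0],[0,-7,0]],[0,[0,0,0],[0,-7,0]],[0,[0,0,0],[0,-7,0]]]' 
python3 -m handwheel '[[0,[0,0,0],[0,-7,0]],[0,[0,0,0],[0,-7,0]],[0,[0,0,0],[0,-6,0]],[0,[0.4,0,-1.6],[0,0,0]],[0,[0,3,0],[0,0,0]],[0,[0,0,0],[0,0,0]],[0,[0,0,0],[0,0,0]],[0,[0,0,0],[0,0,0]],[0,[0,0,0],[0,0,0]],[0,[0,0,0],[0,0,0]]]' 
python3 - <<'E'
from h import *
st,a=snap("wrist","w7",(220,180,285,230),12)
print(st['ee_pos'],st['ee_rot'],st['force'],st['torque'],st['gripper_width'],st['time_s'])
E
```

```text
time_s: 10.72
ee_pos: [488.8, 73.6, 124.4]
ee_rot: [-90.0, -0.0, -25.3]
force: [-0.7, -0.7, -0.1]
gripper_width: 13.7
time_s: 11.55
ee_pos: [489.1, 72.0, 121.5]
ee_rot: [-90.0, -0.0, -5.7]
force: [0.2, 0.3, -1.3]
gripper_width: 14.1
[489.09008052  72.03028433 121.47092886] [-9.00026764e+01 -7.05646995e-03 -5.70739510e+00] [ 0.18647835  0.31121105 -1.25372717] [ 0.11489274 -0.0792321   0.0208873 ] 14.117891586947355 11.55
```

View pics/w7.png

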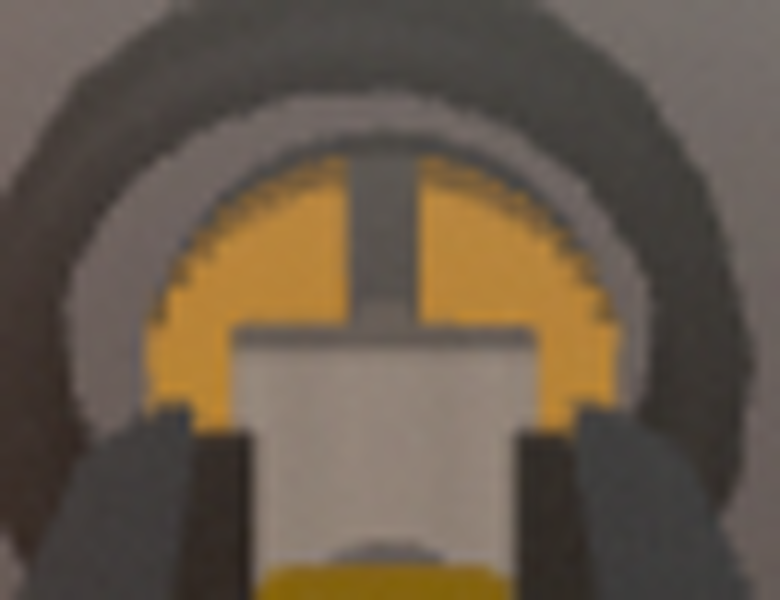

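```bash
python3 -m handwheel '[[0,[0,3,0],[0,0,0]],[0,[0,1.5,0],[0,0,0]],[0,[0,1.5,0],[0,0,0]],[0,[0,1.5,0],[0,0,0]],[0,[0,1,0],[0,0,0]],[0,[0,0.5,0],[0,0,0]],[0,[0,0,0],[0,0,0]],[0,[0,0,0],[0,0,0]],[0,[0,0,0],[0,0,0]],[0,[0,0,0],[0,0,0]]]' 
python3 - <<'E'
from h import *
for k in range(4):
    st=env.state(); print(st['ee_pos'].round(2),st['ee_rot'].round(2),st['force'].round(2),st['torque'].round(3)); env.grab_frame("top")
st,a=snap("wrist","w8",(220,180,285,230),12)
E
```

```text
time_s: 12.43
ee_pos: [489.1, 72.0, 112.5]
ee_rot: [-90.0, -0.0, -5.7]
force: [-0.4, -0.4, -0.4]
gripper_width: 13.8
[489.13  72.   112.51] [-9.00e+01 -1.00e-02 -5.68e+00] [-0.44 -0.36 -0.42] [ 0.062 -0.132  0.048]
[489.12  72.   112.52] [-9.00e+01 -1.00e-02 -5.69e+00] [ 0.41 -0.41 -1.08] [ 0.087 -0.118  0.047]
[489.08  71.99 112.5 ] [-9.00e+01 -1.00e-02 -5.69e+00] [ 0.39  0.61 -0.63] [ 0.047 -0.157 -0.043]
[489.11  72.01 112.5 ] [-9.00e+01 -1.00e-02 -5.69e+00] [ 0.88  0.65 -0.1 ] [ 0.088 -0.125 -0.041]
```

View pics/w8.png

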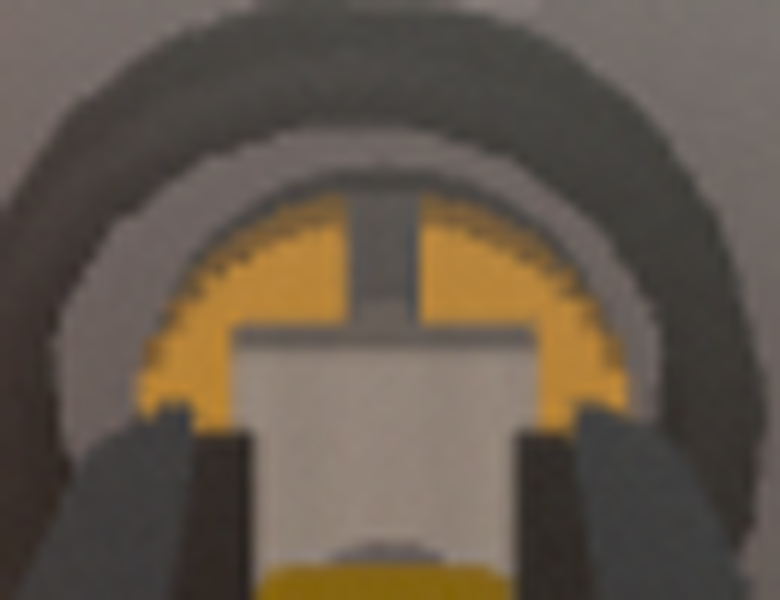

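```bash
python3 -m handwheel '[[0,[0,0,0],[0,0,0]],[0,[0,1.5,0],[0,0,0]],[0,[0,1.5,0],[0,0,0]],[0,[0,1.5,0],[0,0,0]],[0,[0,1.5,0],[0,0,0]],[0,[0,1.5,0],[0,0,0]],[0,[0,1.5,0],[0,0,0]],[0,[0,0.5,0],[0,0,0]],[0,[0,0,0],[0,0,0]],[0,[0,0,0],[0,0,0]]]' 45
python3 - <<'E'
from h import *
for k in range(4):
    st=env.state(); print(st['ee_pos'].round(2),st['ee_rot'].round(2),st['force'].round(2),st['torque'].round(3),st['gripper_width'].round(2)); env.grab_frame("top")
st,a=snap("wrist","w9",(220,180,285,230),12)
E
```

```text
time_s: 13.52
ee_pos: [489.3, 72.0, 103.5]
ee_rot: [-90.0, -0.0, -5.7]
force: [-1.7, -0.6, 6.9]
gripper_width: 13.7Traceback (most recent call last):
  File "<stdin>", line 3, in <module>
AttributeError: 'float' object has no attribute 'round'
```

```bash
python3 -m handwheel '[[0,[0,0.8,0],[0,0,0]],[0,[0,0.8,0],[0,0,0]],[0,[0,0.8,0],[0,0,0]],[0,[0,0.7,0],[0,0,0]],[0,[0,0.2,0],[0,0,0]],[0,[0,0,0],[0,0,0]],[0,[0,0,0],[0,0,0]],[0,[0,0,0],[0,0,0]],[0,[0,0,0],[0,0,0]],[0,[0,0,0],[0,0,0]]]' 45
python3 - <<'E'
from h import *
for k in range(4):
    st=env.state(); print(st['ee_pos'].round(2),st['ee_rot'].round(2),st['force'].round(2),st['torque'].round(3),st['gripper_width']); env.grab_frame("top")
st,a=snap("wrist","w9",(220,180,285,230),12)
E
```

```text
time_s: 14.35
ee_pos: [489.3, 72.0, 100.6]
ee_rot: [-90.0, -0.1, -5.7]
force: [-1.7, 0.2, 10.0]
gripper_width: 14.0
[489.32  72.02 100.59] [-8.999e+01 -6.000e-02 -5.690e+00] [-1.65  0.16  9.99] [-0.036  0.302 -0.033] 14.021251254387776
[489.31  72.02 100.58] [-8.999e+01 -6.000e-02 -5.680e+00] [-1.94 -1.25  8.1 ] [0.07  0.345 0.027] 13.860070804041152
[489.3   72.03 100.57] [-8.999e+01 -5.000e-02 -5.680e+00] [-1.99  0.44  9.1 ] [0.051 0.359 0.008] 13.711934034584003
[489.31  72.02 100.59] [-8.999e+01 -6.000e-02 -5.680e+00] [-1.78 -0.12  8.69] [ 0.048  0.305 -0.006] 13.93346417085389
```

View pics/w9.png

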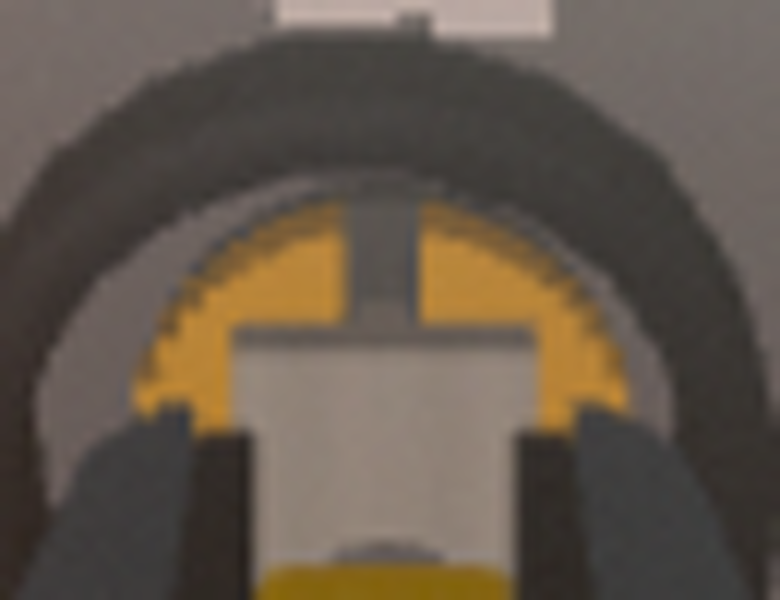

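```bash
python3 -m handwheel '[[0,[0,0.5,0],[0,0,0]],[0,[0,0.4,0],[0,0,0]],[0,[0,0,0],[0,3,0]],[0,[0,0,0],[0,4,0]],[0,[0,0,0],[0,4,0]],[0,[0,0,0],[0,4,0]],[0,[0,0,0],[0,4,0]],[0,[0,0,0],[0,1,0]],[0,[0,0,0],[0,0,0]],[0,[0,0,0],[0,0,0]]]' 45
python3 - <<'E'
from h import *
for k in range(4):
    st=env.state(); print(st['ee_pos'].round(2),st['ee_rot'].round(2),st['force'].round(2),st['torque'].round(3),st['gripper_width']); env.grab_frame("top")
st,a=snap("wrist","w10",(220,180,285,230),12)
E
```

```text
time_s: 15.43
ee_pos: [489.4, 72.0, 99.8]
ee_rot: [-90.0, -0.1, -25.7]
force: [-2.1, -0.1, 8.9]
gripper_width: 13.8
[489.36  72.    99.79] [-8.997e+01 -6.000e-02 -2.568e+01] [-2.07 -0.1   8.92] [-0.011  0.329  0.038] 13.831393921532541
[489.35  71.98  99.78] [-8.998e+01 -6.000e-02 -2.568e+01] [-2.18 -0.5  10.33] [-0.04   0.397  0.028] 13.735914001587547
[489.37  72.    99.79] [-8.997e+01 -6.000e-02 -2.568e+01] [-1.75 -0.19  9.78] [-0.062  0.322 -0.009] 13.692949800714821
[489.32  72.    99.78] [-8.998e+01 -6.000e-02 -2.568e+01] [-1.68 -0.27  9.63] [-0.001  0.361  0.019] 13.552089404689916
```

View pics/w10.png

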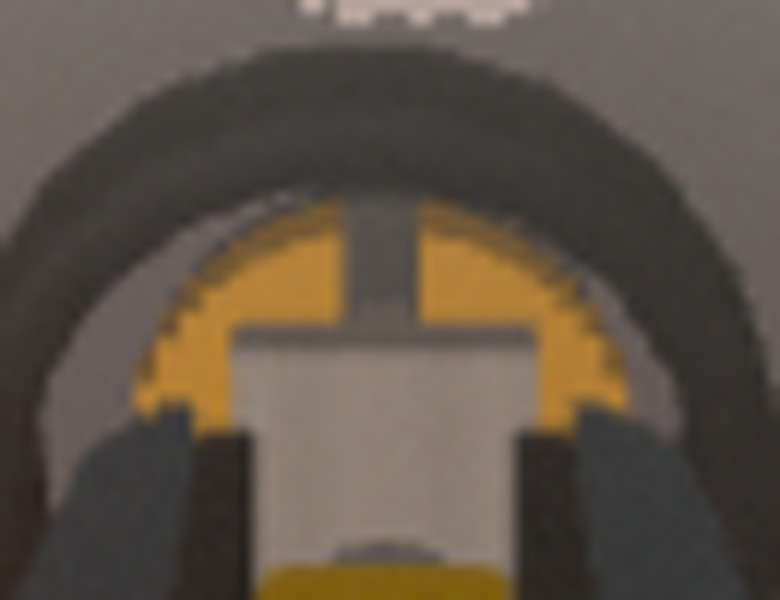

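```bash
python3 -m handwheel '[[0,[0,0,0],[0,4,0]],[0,[0,0,0],[0,4,0]],[0,[0,0,0],[0,4,0]],[0,[0,0,0],[0,4,0]],[0,[0,0,0],[0,4,0]],[0,[0,0,0],[0,4,0]],[0,[0,0,0],[0,4,0]],[0,[0,0,0],[0,4,0]],[0,[0,0,0],[0,3,0]],[0,[0,0,0],[0,0,0]]]' 45
python3 - <<'E'
from h import *
for k in range(3):
    st=env.state(); print(st['ee_pos'].round(2),st['ee_rot'].round(2),st['force'].round(2),st['torque'].round(3),st['gripper_width']); env.grab_frame("top")
st,a=snap("wrist","w11",(220,180,285,230),12)
E
```

```text
time_s: 16.52
ee_pos: [489.3, 71.9, 99.8]
ee_rot: [-90.0, -0.0, -60.8]
force: [-1.5, -1.4, 8.8]
gripper_width: 13.8
[489.33  71.91  99.77] [-8.995e+01 -4.000e-02 -6.078e+01] [-1.46 -1.4   8.78] [-0.118  0.383 -0.014] 13.808831907247836
[489.32  71.92  99.77] [-8.995e+01 -4.000e-02 -6.069e+01] [-1.92 -0.65  9.15] [-0.179  0.35  -0.022] 13.6268129909707
[489.34  71.89  99.77] [-8.995e+01 -4.000e-02 -6.068e+01] [-1.73 -0.19  8.68] [-0.127  0.401  0.029] 14.153763154592594
```

View pics/w11.png

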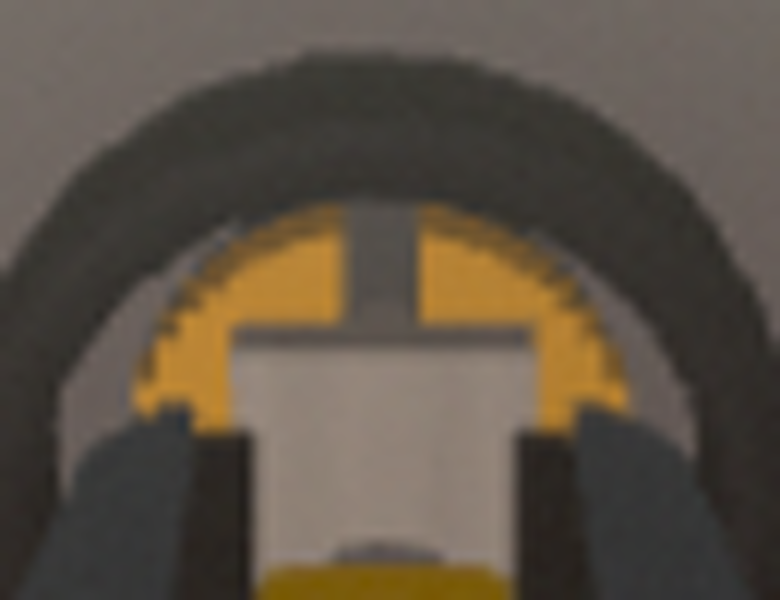

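```bash
python3 -m handwheel '[[0,[0,0,0],[0,4,0]],[0,[0,0,0],[0,4,0]],[0,[0,0,0],[0,4,0]],[0,[0,0,0],[0,4,0]],[0,[0,0,0],[0,4,0]],[0,[0,0,0],[0,4,0]],[0,[0,0,0],[0,4,0]],[0,[0,0,0],[0,4,0]],[0,[0,0,0],[0,4,0]],[0,[0,0,0],[0,2,0]]]' 45
python3 - <<'E'
from h import *
for k in range(2):
    st=env.state(); print(st['ee_pos'].round(2),st['ee_rot'].round(2),st['force'].round(2),st['torque'].round(3),st['gripper_width']); env.grab_frame("top")
st,a=snap("wrist","w12",(220,180,285,230),12)
E
python3 -m handwheel '[[0,[0,0,0],[0,1.5,0]],[0,[0,0,0],[0,1.5,0]],[0,[0,0,0],[0,1.5,0]],[0,[0,0,0],[0,1.5,0]],[0,[0,0,0],[0,1,0]],[0,[0,0,0],[0,0,0]],[0,[0,0,0],[0,0,0]],[0,[0,0,0],[0,0,0]],[0,[0,0,0],[0,0,0]],[0,[0,0,0],[0,0,0]]]' 45
python3 - <<'E'
from h import *
for k in range(4):
    st=env.state(); print(st['ee_pos'].round(2),st['ee_rot'].round(2),st['force'].round(2),st['torque'].round(3),st['gripper_width']); env.grab_frame("top")
st,a=snap("wrist","w13",(220,180,285,230),12)
E
```

```text
time_s: 17.55
ee_pos: [489.3, 71.8, 99.8]
ee_rot: [-89.9, -0.0, -98.8]
force: [-1.7, -0.1, 9.5]
gripper_width: 13.8
[489.28  71.81  99.75] [-8.994e+01 -1.000e-02 -9.884e+01] [-1.72 -0.12  9.52] [-0.199  0.415 -0.021] 13.81781637175907
[489.26  71.83  99.74] [-8.995e+01 -2.000e-02 -9.886e+01] [-2.54 -1.48  9.99] [-0.291  0.378  0.01 ] 14.031668693307742
time_s: 18.53
ee_pos: [489.3, 71.8, 99.7]
ee_rot: [-89.9, -0.0, -105.7]
force: [-1.9, -0.8, 9.1]
gripper_width: 13.9
[489.26  71.8   99.75] [-8.9940e+01 -1.0000e-02 -1.0567e+02] [-1.92 -0.78  9.15] [-0.218  0.421 -0.009] 13.908345679600266
[489.26  71.81  99.74] [-8.9940e+01 -1.0000e-02 -1.0567e+02] [-2.38 -0.74  9.76] [-0.248  0.395  0.013] 13.619478412026316
[489.22  71.81  99.71] [-8.9950e+01 -1.0000e-02 -1.0567e+02] [-2.5  -0.97  8.64] [-0.262  0.433  0.005] 13.790257693126089
[489.28  71.85  99.76] [-8.9940e+01 -1.0000e-02 -1.0567e+02] [-1.79 -0.65  9.73] [-0.279  0.446  0.054] 13.536186702091019
```

View pics/w13.png

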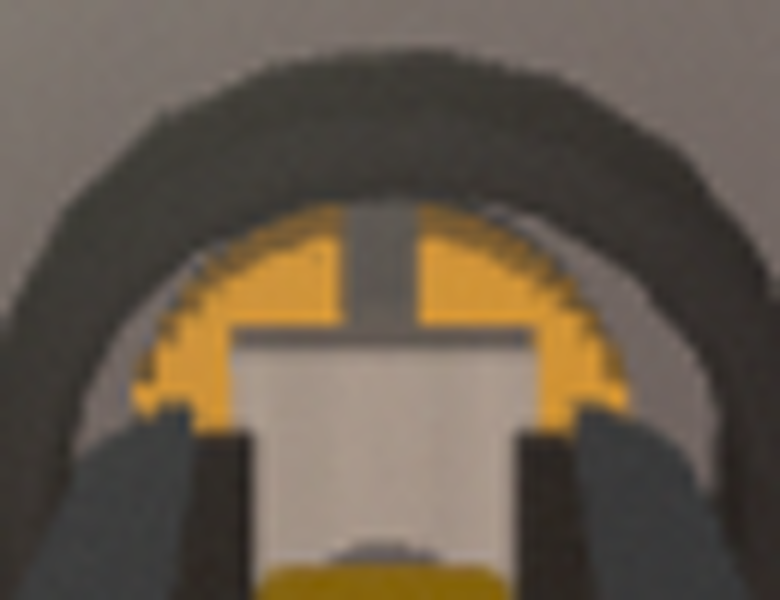

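View pics/w12.png

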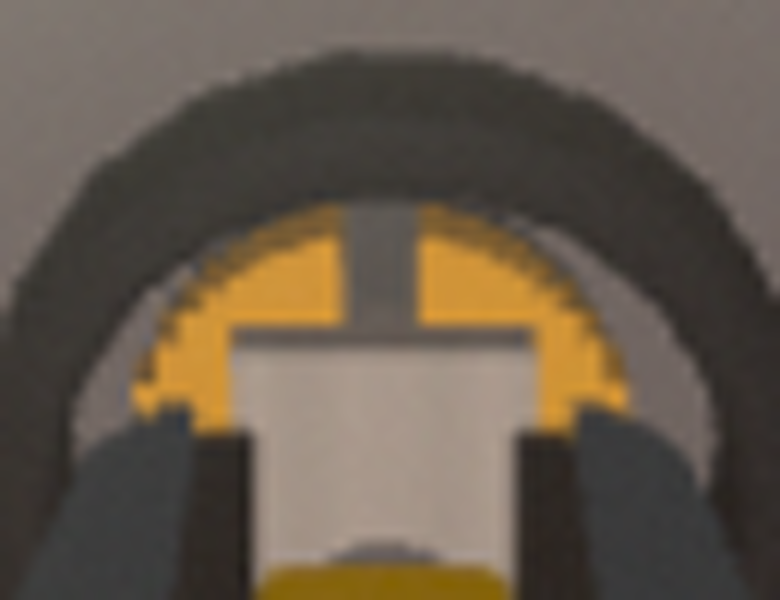

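```bash
python3 -m handwheel '[[0,[0,0,0],[0,1,0]],[0,[0,0,0],[0,1,0]],[0,[0,0,0],[0,1,0]],[0,[0,0,0],[0,1,0]],[0,[0,0,0],[0,0.5,0]],[0,[0,0,0],[0,0,0]],[0,[0,0,0],[0,0,0]],[0,[0,0,0],[0,0,0]],[0,[0,0,0],[0,0,0]],[0,[0,0,0],[0,0,0]]]' 45
python3 - <<'E'
from h import *
L=[]
for k in range(6):
    st=env.state(); L.append(np.r_[st['ee_pos'],st['ee_rot'],st['force'],st['torque']]); env.grab_frame("top")
print(np.mean(L,0).round(3))
st,a=snap("wrist","w14",(220,180,285,230),12)
E
```

```text
time_s: 19.62
ee_pos: [489.5, 71.9, 99.8]
ee_rot: [-89.9, 0.0, -110.2]
force: [-1.4, -0.6, 9.4]
gripper_width: 13.8
[ 4.89512e+02  7.18870e+01  9.97800e+01 -8.99150e+01  1.30000e-02
 -1.10164e+02 -1.79100e+00 -6.36000e-01  9.35300e+00 -1.62000e-01
  3.71000e-01  3.50000e-02]
```

View pics/w14.png

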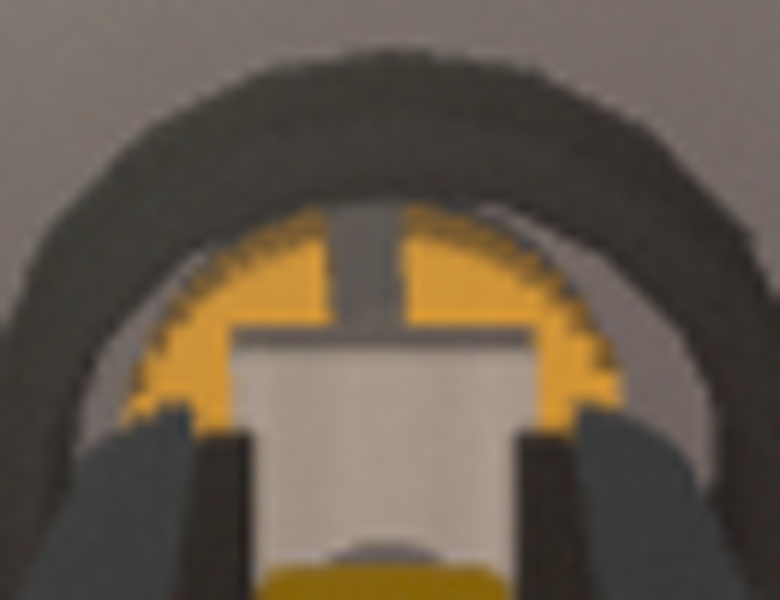

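```bash
python3 -m handwheel '[[0,[0,-0.8,0],[0,0,0]],[0,[0,-0.8,0],[0,0,0]],[0,[0,-0.8,0],[0,0,0]],[0,[0,-0.8,0],[0,0,0]],[0,[0,-0.8,0],[0,0,0]],[0,[0,-0.8,0],[0,0,0]],[0,[0,-0.8,0],[0,0,0]],[0,[0,-0.4,0],[0,0,0]],[0,[0,0,0],[0,0,0]],[0,[0,0,0],[0,0,0]]]' 45
python3 - <<'E'
from h import *
L=[]
for k in range(5):
    st=env.state(); L.append(np.r_[st['ee_pos'],st['ee_rot'],st['force'],st['torque']]); env.grab_frame("top")
print(np.mean(L,0).round(3))
st,a=snap("wrist","w15",(220,180,285,230),12)
E
```

```text
time_s: 20.8
ee_pos: [489.5, 71.9, 105.1]
ee_rot: [-89.9, 0.0, -110.2]
force: [-1.4, 0.4, 5.4]
gripper_width: 13.5
[ 4.89448e+02  7.19210e+01  1.05102e+02 -8.99400e+01  8.00000e-03
 -1.10177e+02 -9.16000e-01 -3.09000e-01  6.15800e+00 -1.83000e-01
  8.00000e-02  2.60000e-02]
```

View pics/w15.png

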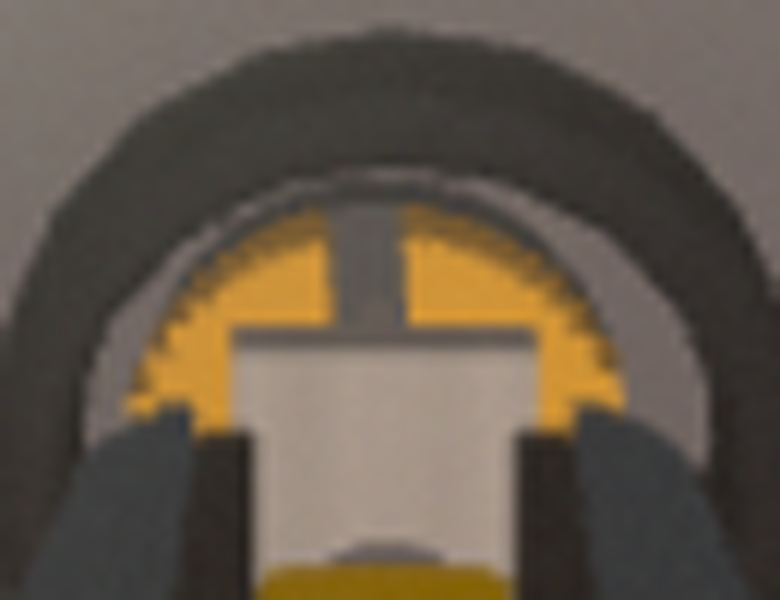

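```bash
python3 -m handwheel '[[0,[0,-0.5,0],[0,0,0]],[0,[0,-0.5,0],[0,0,0]],[0,[0,-0.5,0],[0,0,0]],[0,[0,-0.5,0],[0,0,0]],[0,[0,0,0],[0,0,0]],[0,[0,0,0],[0,-1.5,0]],[0,[0,0,0],[0,-1.5,0]],[0,[0,0,0],[0,0,0]],[0,[0,0,0],[0,0,0]],[0,[0,0,0],[0,0,0]]]' 45
python3 - <<'E'
from h import *
L=[]
for k in range(3):
    st=env.state(); L.append(np.r_[st['ee_pos'],st['ee_rot'],st['force'],st['torque']]); env.grab_frame("top")
print(np.mean(L,0).round(3))
st,a=snap("wrist","w16",(220,180,285,230),12)
E
```

```text
time_s: 21.93
ee_pos: [488.8, 72.0, 106.6]
ee_rot: [-90.0, -0.0, -107.2]
force: [0.7, -0.2, -0.8]
gripper_width: 13.8
[ 4.88867e+02  7.19990e+01  1.06618e+02 -9.00230e+01 -1.20000e-02
 -1.07213e+02  3.85000e-01  9.00000e-02 -7.65000e-01 -2.50000e-02
 -3.30000e-02 -6.00000e-03]
```

View pics/w16.png

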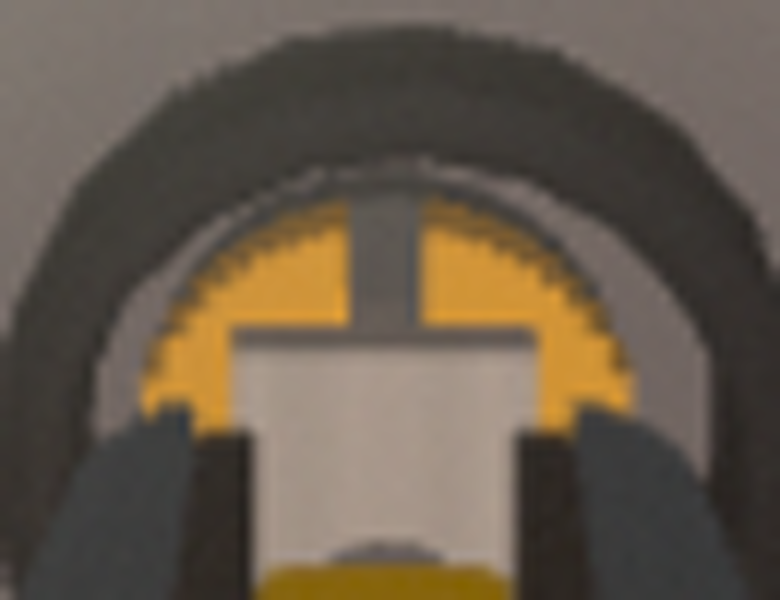

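```bash
python3 -m handwheel '[[0,[0,-2,0],[0,0,0]],[0,[0,-3,0],[0,0,0]],[0,[0,-5,0],[0,0,0]],[0,[0,-10,0],[0,0,0]],[0,[0,-12,0],[0,0,0]],[0,[0,-6,0],[0,0,0]],[0,[20,0,0],[0,0,0]],[0,[30,0,0],[0,0,0]],[0,[10,0,0],[0,0,0]],[0,[0,0,0],[0,0,0]]]' 35
python3 - <<'E'
from h import *
env.grab_frame("wrist")
st,a=snap("wrist","w17",(190,90,310,200),6)
print(st['ee_pos'],st['ee_rot'],st['force'],st['torque'],st['gripper_width'],st['time_s'])
E
```

```text
time_s: 22.97
ee_pos: [470.7, 13.2, 145.2]
ee_rot: [-90.0, -0.0, -107.3]
force: [-0.3, -0.6, -0.8]
gripper_width: 13.8
[471.37788662  14.23443349 145.24045348] [-8.99532050e+01  4.33108395e-02 -1.07323194e+02] [-0.90187465  0.28462536 -0.3998267 ] [-0.02454097 -0.06059303  0.02078297] 13.986881640992527 23.0167
```

View pics/w17.png

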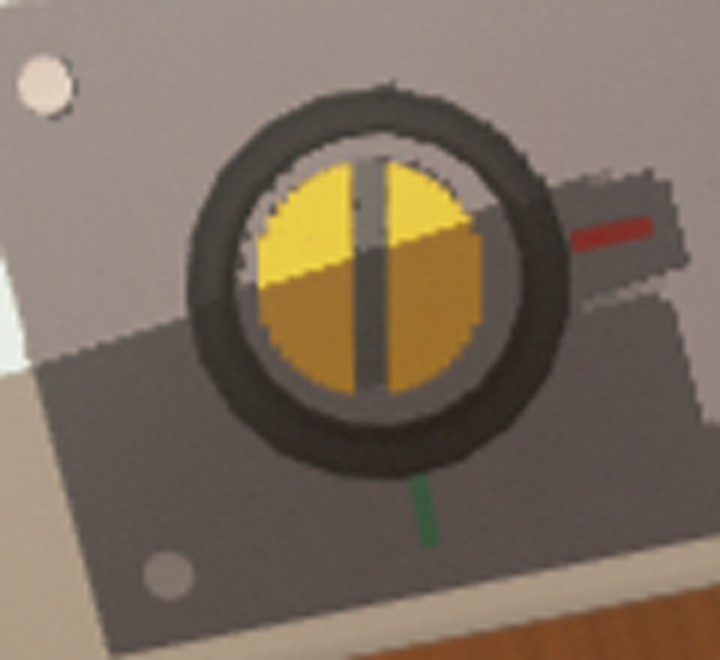

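```bash
python3 - <<'E'
from h import *
st=env.state(); print(st['ee_pos'],st['ee_rot'][2]); y=st['ee_rot'][2]; tot=-4.69-y; d=np.array([607.1,-290.5])-st['ee_pos'][:2]
w=np.array([.5]+[1]*13+[.5,.2]); w/=w.sum(); t=np.array([tot/15]*15+[0]); t=t.round(2); t[14]+=round(tot-t.sum(),2); print(tot)
for i in range(16):
    a=np.radians(y+t[:i].sum()); e=d*w[i]; print([0,[round(float(e[0]*np.cos(a)+e[1]*np.sin(a)),1),0,round(float(-e[0]*np.sin(a)+e[1]*np.cos(a)),1)],[0,-round(float(t[i]),2),0]],end=',')
E
```

```text
[471.73273884  14.82028424 145.16517159] -107.26474703037171
102.57474703037171
[0, [8.9, 0, 7.7], [0, -6.84, 0]],[0, [19.4, 0, 13.3], [0, -6.84, 0]],[0, [20.9, 0, 10.9], [0, -6.84, 0]],[0, [22.0, 0, 8.3], [0, -6.84, 0]],[0, [22.8, 0, 5.6], [0, -6.84, 0]],[0, [23.3, 0, 2.9], [0, -6.84, 0]],[0, [23.5, 0, 0.1], [0, -6.84, 0]],[0, [23.4, 0, -2.7], [0, -6.84, 0]],[0, [22.9, 0, -5.5], [0, -6.84, 0]],[0, [22.0, 0, -8.2], [0, -6.84, 0]],[0, [20.9, 0, -10.8], [0, -6.84, 0]],[0, [19.5, 0, -13.2], [0, -6.84, 0]],[0, [17.8, 0, -15.4], [0, -6.84, 0]],[0, [15.8, 0, -17.4], [0, -6.84, 0]],[0, [6.8, 0, -9.6], [0, -6.81, 0]],[0, [2.3, 0, -4.1], [0, -0.0, 0]],
```

```bash
python3 -m handwheel '[[0,[8.9,0,7.7],[0,-6.84,0]],[0,[19.4,0,13.3],[0,-6.84,0]],[0,[20.9,0,10.9],[0,-6.84,0]],[0,[22,0,8.3],[0,-6.84,0]],[0,[22.8,0,5.6],[0,-6.84,0]],[0,[23.3,0,2.9],[0,-6.84,0]],[0,[23.5,0,0.1],[0,-6.84,0]],[0,[23.4,0,-2.7],[0,-6.84,0]],[0,[22.9,0,-5.5],[0,-6.84,0]],[0,[22,0,-8.2],[0,-6.84,0]]]' 35
python3 -m handwheel '[[0,[20.9,0,-10.8],[0,-6.84,0]],[0,[19.5,0,-13.2],[0,-6.84,0]],[0,[17.8,0,-15.4],[0,-6.84,0]],[0,[15.8,0,-17.4],[0,-6.84,0]],[0,[6.8,0,-9.6],[0,-6.81,0]],[0,[2.3,0,-4.1],[0,0,0]],[0,[0,10,0],[0,0,0]],[0,[0,10,0],[0,0,0]],[0,[0,10,0],[0,0,0]],[0,[0,10,0],[0,0,0]]]' 35
python3 -m handwheel '[[0,[0,5,0],[0,0,0]],[0,[0,5,0],[0,0,0]],[0,[0,0,0],[0,0,0]],[0,[0,0,0],[0,0,0]],[0,[0,0,0],[0,0,0]],[0,[0,0,0],[0,0,0]],[0,[0,0,0],[0,0,0]],[0,[0,0,0],[0,0,0]],[0,[0,0,0],[0,0,0]],[0,[0,0,0],[0,0,0]]]' 35
python3 - <<'E'
from h import *
st,a=snap("wrist","w18",(190,130,310,240),6)
print(st['ee_pos'],st['ee_rot'],st['force'],st['torque'],st['gripper_width'],st['time_s'])
snap("side","s18",(240,220,350,300),7)
E
```

```text
time_s: 23.9
ee_pos: [563.6, -189.4, 144.7]
ee_rot: [-90.0, -0.0, -38.4]
force: [0.7, 0.7, -0.7]
gripper_width: 14.1
time_s: 24.73
ee_pos: [606.6, -289.0, 103.2]
ee_rot: [-89.9, 0.1, -4.6]
force: [-0.4, -0.2, -0.8]
gripper_width: 13.4
time_s: 25.57
ee_pos: [607.3, -290.5, 94.9]
ee_rot: [-90.0, -0.0, -4.6]
force: [0.0, -0.3, -1.0]
gripper_width: 14.0
[ 607.26922171 -290.46762282   94.91671034] [-9.00103555e+01 -1.51270126e-02 -4.61741046e+00] [ 0.03839735 -0.27821754 -0.9988785 ] [ 0.06851834 -0.10501348 -0.05127583] 14.049020971815764 25.5667
```

View pics/w18.png

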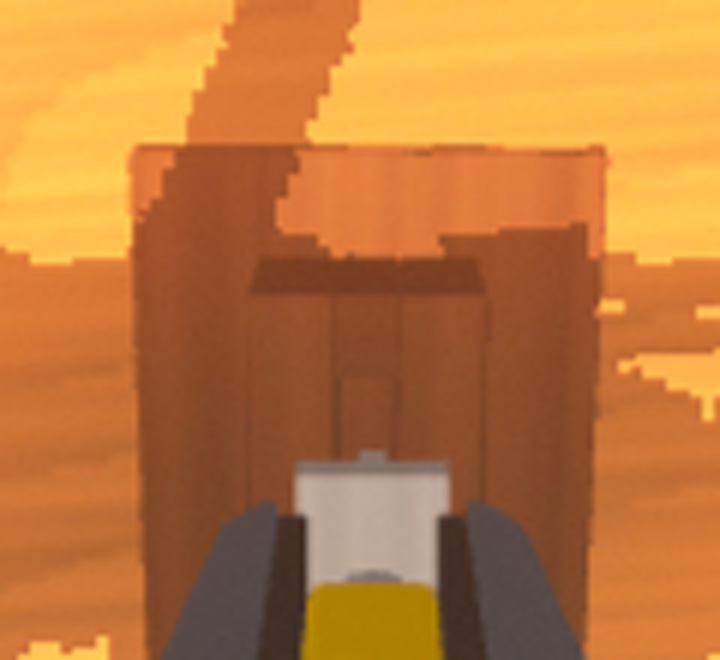

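View pics/s18.png

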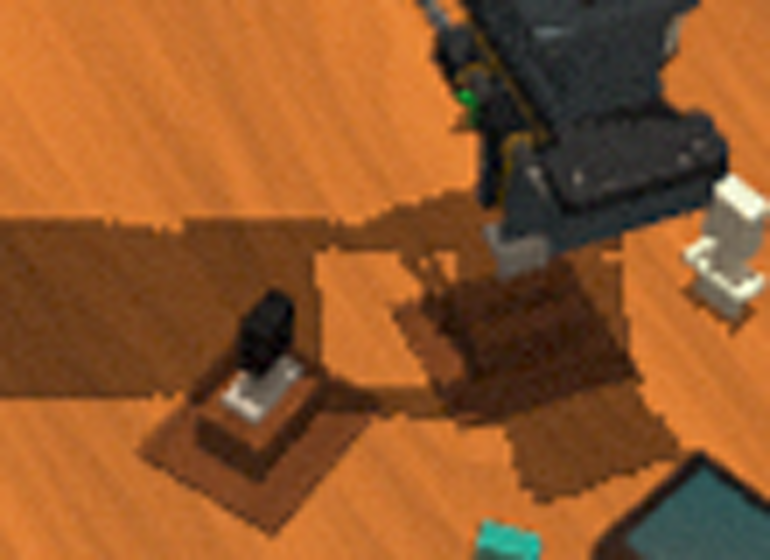

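```bash
python3 -m handwheel '[[0,[0,8,-0.5],[0,0,0]],[0,[0,8,0],[0,0,0]],[0,[0,6,0],[0,0,0]],[0,[0,3,0],[0,0,0]],[0,[0,3,0],[0,0,0]],[0,[0,3,0],[0,0,0]],[0,[0,3,0],[0,0,0]],[0,[0,3,0],[0,0,0]],[0,[0,3,0],[0,0,0]],[0,[0,3,0],[0,0,0]]]' 35
python3 -m handwheel '[[0,[0,1,0],[0,0,0]],[0,[0,0.5,0],[0,0,0]],[0,[0,0,0],[0,0,0]],[0,[0,0,0],[0,0,0]],[0,[0,0,0],[0,0,0]],[0,[0,0,0],[0,0,0]],[0,[0,0,0],[0,0,0]],[0,[0,0,0],[0,0,0]],[0,[0,0,0],[0,0,0]],[0,[0,0,0],[0,0,0]]]' 35
python3 - <<'E'
from h import *
L=[]
for k in range(3):
    st=env.state(); L.append(np.r_[st['ee_pos'],st['ee_rot'],st['force'],st['torque']]); env.grab_frame("top")
print(np.mean(L,0).round(3))
E
```

```text
time_s: 26.5
ee_pos: [607.3, -290.9, 51.6]
ee_rot: [-90.0, -0.0, -4.6]
force: [0.2, -0.0, -0.8]
gripper_width: 13.9
time_s: 27.33
ee_pos: [607.2, -290.9, 50.3]
ee_rot: [-90.0, -0.0, -4.6]
force: [-0.7, 0.3, -1.0]
gripper_width: 13.8
[ 6.07197e+02 -2.90926e+02  5.02870e+01 -9.00050e+01 -3.00000e-03
 -4.61500e+00  7.30000e-02  1.96000e-01 -1.28100e+00  1.39000e-01
 -1.55000e-01  2.60000e-02]
```

```bash
python3 -m handwheel '[[0,[0,0.3,0],[0,0,0]],[0,[0,0.3,0],[0,0,0]],[0,[0,0.3,0],[0,0,0]],[0,[0,0.3,0],[0,0,0]],[0,[0,0,0],[0,0,0]],[0,[0,0,0],[0,0,0]],[0,[0,0,0],[0,0,0]],[0,[0,0,0],[0,0,0]],[0,[0,0,0],[0,0,0]],[0,[0,0,0],[0,0,0]]]' 35
python3 - <<'E'
from h import *
L=[]
for k in range(3):
    st=env.state(); L.append(np.r_[st['ee_pos'],st['ee_rot'],st['force'],st['torque']]); env.grab_frame("top")
print(np.mean(L,0).round(3))
E
```

```text
time_s: 28.32
ee_pos: [607.2, -290.9, 49.3]
ee_rot: [-90.0, -0.0, -4.6]
force: [-0.7, 0.7, 3.3]
gripper_width: 13.9
[ 6.07220e+02 -2.90938e+02  4.93090e+01 -9.00080e+01 -1.00000e-02
 -4.61500e+00 -1.03100e+00  4.77000e-01  2.78700e+00  1.96000e-01
  9.50000e-02 -7.00000e-03]
```

```bash
python3 -m handwheel '[[0.3,[0,0,0],[0,0,0]],[0.3,[0,0,0],[0,0,0]],[0.5,[0,0,0],[0,0,0]],[0.5,[0,0,0],[0,0,0]],[0.5,[0,0,0],[0,0,0]],[0.5,[0,-8,0],[0,0,0]],[0.5,[0,-20,0],[0,0,0]],[0.5,[0,-25,0],[0,0,0]],[0.5,[0,-25,0],[0,0,0]],[0.5,[0,-22,0],[0,0,0]]]'
python3 -m handwheel '[[1,[-10,-10,0],[0,0,0]],[1,[-15,-10,0],[0,0,0]],[1,[0,0,0],[0,0,0]],[1,[0,0,0],[0,0,0]],[1,[0,0,0],[0,0,0]],[1,[0,0,0],[0,0,0]],[1,[0,0,0],[0,0,0]],[1,[0,0,0],[0,0,0]],[1,[0,0,0],[0,0,0]],[1,[0,0,0],[0,0,0]]]'
python3 - <<'E'
from h import *
st,a=snap("wrist","w19",None,1.5)
cv2.imwrite("pics/w19c.png",cv2.resize(a[130:260,190:310],None,fx=4.5,fy=4.5,interpolation=cv2.INTER_CUBIC))
print(st['ee_pos'],st['ee_rot'],st['force'],st['gripper_width'])
snap("side","s19",(150,130,350,300),4)
snap("side","s19k",(270,220,350,300),7)
E
```

```text
time_s: 29.3
ee_pos: [607.5, -291.1, 151.3]
ee_rot: [-90.0, -0.1, -4.6]
force: [-1.0, -0.9, -1.3]
gripper_width: 45.5
time_s: 30.13
ee_pos: [582.4, -288.9, 168.7]
ee_rot: [-90.0, 0.0, -4.6]
force: [0.8, 0.2, -0.6]
gripper_width: 91.6
[ 582.3627136  -288.85180955  168.66119315] [-8.99935102e+01  2.61523643e-02 -4.60951661e+00] [ 0.79670364  0.19138785 -0.61407269] 91.57942620912365
```

View pics/w19c.png

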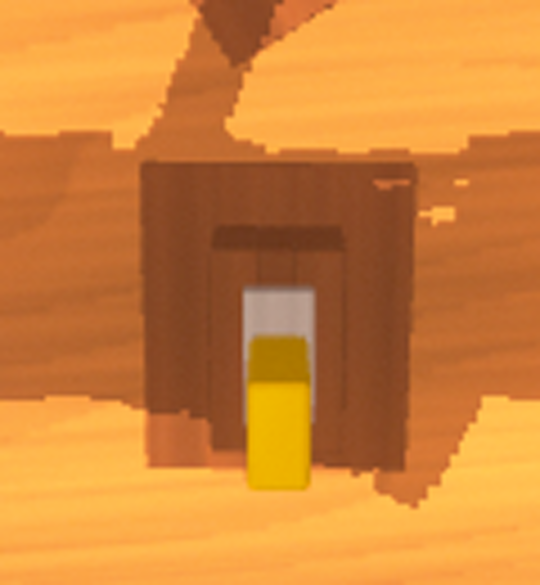

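View pics/s19.png

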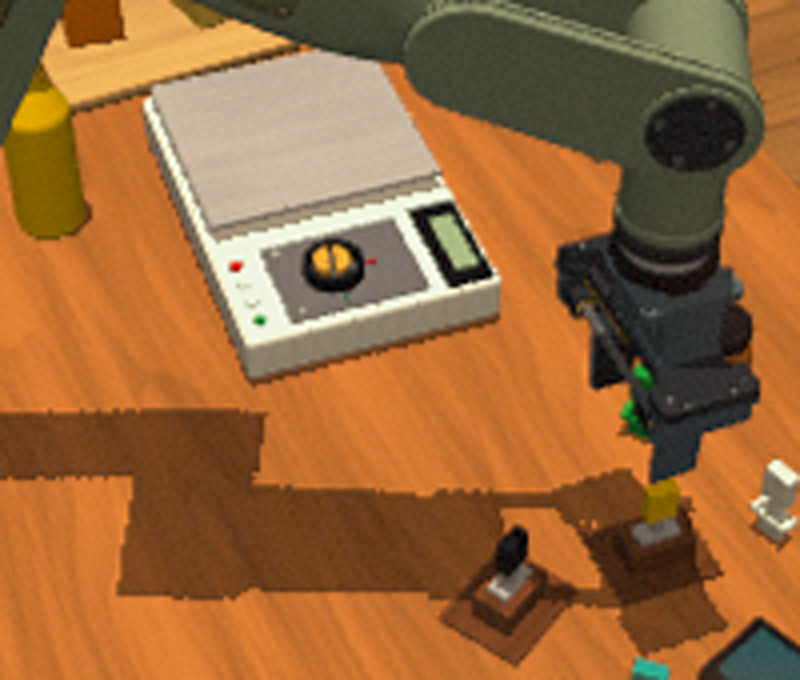

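View pics/s19k.png

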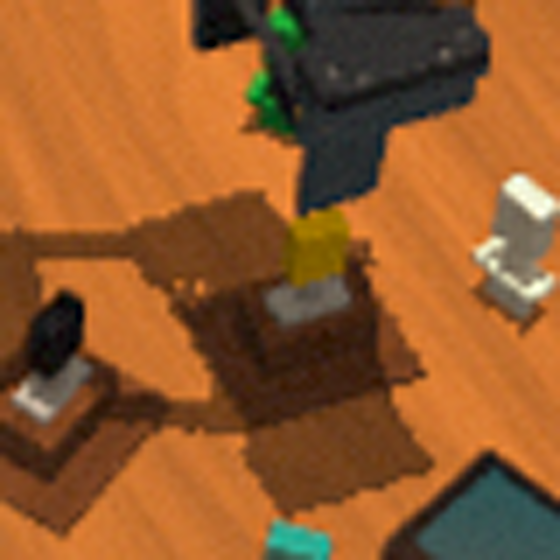

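```bash
python3 -c "
from workcell import env
print(env.job_done(), env.state()['time_s'])"
```

```text
the job is handed in; nothing more can be done
the job is handed in; nothing more can be done
```

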